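# Load the ring-lamp exposure deck with sample cells

## Robot

A 6-joint arm with a two-finger parallel gripper is mounted at the origin on the work surface. World frame = base frame: x ahead of the robot, y to its left, z up, the work surface at z = 0. Lengths are in mm, angles in rad, forces in N, time in s.
With the tool pointing down it reaches from about 300 to 750 mm from the base axis. Payload 8.5 kg.
Tool frame: the origin (TCP) lies midway between the tips of the shut fingers; the grasp point (between the pads) lies robot.grip_point_offset behind it (robot.grip_point_offset is the distance from the TCP to the grasp point, in mm); z points along the fingers, x is the direction in which the jaws open and shut, and the axes are right-handed (so a half turn about z gives the same grasp; the last joint's range is limited). The gripper opens to 88 mm and grips with 3 to 60 N. Pads are 18 mm wide; open, the fingers measure 123 mm over their backs; the gripper's body (75 mm by 187 mm) begins 45 mm behind the grasp point.
Start: joints at [1.027, 0.381, 1.297, -0, 1.464, -0.215], TCP at [177.59, 520.521, 238.748] pointing down, gripper open.
Joint ranges: [-3.11, 3.11], [-0.89, 2.33], [0.22, 2.48], [-1.42, 4.56], [0.17, 2.85], [-2.88, 2.88]. Speed limits (rad/s): [2.39, 2.39, 3.14, 3.14, 3.14, 3.14].

## Interface

Orientations are given as a 3x3 rotation matrix whose columns are the frame's x, y, z axes.
In Python, from bench import robot gives the robot as it stands.
- The arm moves only by the shell command python3 -m crank 'ROWS' [OPENING] [FORCE]. ROWS is JSON, a list of rows, each an object with "travel": the shift along the tool's x, y, z in cm, a list of three; "twist": the turn about the tool's z in degrees. A call has 1 to 12 rows; each row shifts and turns the commanded pose from where the row before left it, along the tool's axes as they then stand; what a row does not reach is not made up. A row lasts 1/8 s, in which the tool goes at most 62.5 mm and 10.7 degrees, less where a joint would pass 70% of its speed; a pose out of reach is approached as far as the arm can. A call is refused whole if a number of a shift passes 6.25 or a number of a turn 10.7, either way. A call with a gripper value outside its range is refused whole. OPENING is the finger opening in cm, from 0 to 8.81, set as the call begins (- or left out, the last holds). The fingers move at their own pace and stop on an object; FORCE is the grip in N (left out, the last holds). Time passes only in rows, so rows that do not move let the fingers close. It gives the time, the measured TCP pose, the force and the opening at its end, in the units of the state.
- robot.sense(): the state, without advancing time (a new reading comes with each control period).
- robot.camera(name): name is "scene" or "top" or "wrist"; returns a dict with "img" (384x512x3 uint8, red, green, blue), "depth" (384x512 float32, mm along the optical axis (not along the pixel's ray), 0 where there is no reading), "vertical_fov" (degrees; the focal length in pixels is half the picture's height over the tangent of half this angle, whatever the lens; pixels are square), "cx", "cy" (the principal point, pixels), "camera_from_world" (4x4, takes a point from world to camera coordinates). Camera axes: x right, y down, z forward; pixel columns grow to the right and rows downward; lengths in mm; the calibration is good to about 2 mm. A picture is of the moment at which its call begins.
- robot.close_job(): hands the job in, once; it reports no verdict.
The state is a dict: "time_s": time; "joint_positions": joint angles; "dq": joint speeds; "effort": joint torques, N m; "eef_pos": TCP position; "eef_rot": TCP orientation; "ft_force": force on the tool from outside, world axes, zero at the start; "torque": the same for the moment, N m; "gripper_width": opening from 0.0 (shut) to 1.0 (fully open).
Only numpy, scipy, OpenCV 4.12 (cv2) and the standard library are available. Lean on these libraries where they do the work, as an engineer would, in place of code of your own. Each camera call takes 0.05 s, during which the arm holds its last target. There are 200 camera calls.

## Task

Load every sample cell on the bench into the ring-lamp exposure station: each one lying flat and squarely on its own outlined spot of the deck with its window facing up, so turn over those that arrived window down. When all are loaded, turn the timer dial clockwise until its white line points at the broad white set mark, and only then throw the lamp lever fully over to on. Do not press on the glass lamp ring, and leave the beaker, wash bottle and screwdriver where they are.

Things in the scene. Friction and masses are not known exactly. Their poses are not given: they have to be found in the camera images.
- cell_1_centre (a point): Sample cell: aluminium block 40 x 50 x 26 mm (its x, y, z), 0.11 to 0.2 kg, may be absent. Point: its centre. +z points out of the window face, which has a flush round black bezel (35 mm) with a pale glass disc (24 mm); the opposite face is bare but for two tiny screw heads. z up = window up. It stands stably on any face; starts flat on the bench (centre 13 mm up), window up or down.
- cell_2_centre (a point): Sample cell: aluminium block 40 x 50 x 26 mm (its x, y, z), 0.11 to 0.2 kg, may be absent. Point: its centre. +z points out of the window face, which has a flush round black bezel (35 mm) with a pale glass disc (24 mm); the opposite face is bare but for two tiny screw heads. z up = window up. It stands stably on any face; starts flat on the bench (centre 13 mm up), window up or down.
- cell_3_centre (a point): Sample cell: aluminium block 40 x 50 x 26 mm (its x, y, z), 0.11 to 0.2 kg, may be absent. Point: its centre. +z points out of the window face, which has a flush round black bezel (35 mm) with a pale glass disc (24 mm); the opposite face is bare but for two tiny screw heads. z up = window up. It stands stably on any face; starts flat on the bench (centre 13 mm up), window up or down.
- cell_4_centre (a point): Sample cell: aluminium block 40 x 50 x 26 mm (its x, y, z), 0.11 to 0.2 kg, may be absent. Point: its centre. +z points out of the window face, which has a flush round black bezel (35 mm) with a pale glass disc (24 mm); the opposite face is bare but for two tiny screw heads. z up = window up. It stands stably on any face; starts flat on the bench (centre 13 mm up), window up or down.
- cell_1: The same cell as the _centre entry, same origin and axes.
- cell_2: The same cell as the _centre entry, same origin and axes.
- cell_3: The same cell as the _centre entry, same origin and axes.
- cell_4: The same cell as the _centre entry, same origin and axes.
- spot_1 (a point): Centre of a black-outlined spot (44 x 54 mm inside, along its x and y; z up) on the top of the fixed deck, 8 mm above the bench. The four spots lie 80 mm apart along x and 100 mm along y on the 340 mm square aluminium deck. Any cell may go on any spot, either way round.
- spot_2 (a point): Centre of a black-outlined spot (44 x 54 mm inside, along its x and y; z up) on the top of the fixed deck, 8 mm above the bench. The four spots lie 80 mm apart along x and 100 mm along y on the 340 mm square aluminium deck. Any cell may go on any spot, either way round.
- spot_3 (a point): Centre of a black-outlined spot (44 x 54 mm inside, along its x and y; z up) on the top of the fixed deck, 8 mm above the bench. The four spots lie 80 mm apart along x and 100 mm along y on the 340 mm square aluminium deck. Any cell may go on any spot, either way round.
- spot_4 (a point): Centre of a black-outlined spot (44 x 54 mm inside, along its x and y; z up) on the top of the fixed deck, 8 mm above the bench. The four spots lie 80 mm apart along x and 100 mm along y on the 340 mm square aluminium deck. Any cell may go on any spot, either way round.
- lamp: Fixed glass ring lamp lying on the deck round the four spots: cream tube 18 mm thick on a circle of 316 mm diameter, top 30 mm above the bench, with a white cap block (26 x 50 mm, top 32 mm above the bench) on its -x side. Origin: middle of the ring, at bench height. Fragile: the robot must not press on it (10 N at most); a cell brushing it does no harm.
- dial (a joint): Timer dial, rad: grows clockwise seen from above, free from 0 to 4.2, held where left by friction of 0.04 N m.
- dial_grip (a point): On the dial's upright axis, 37 mm above the top of the fixed grey control box (220 x 120 mm, 45 mm high) and 10 mm below the top of the dial's black finger bar: 50 mm long (x), 14 mm wide (y), 32 mm high, standing on a 60 mm disc. +x runs along the bar to its marked end (white line on the bar from axis to that end).
- dial_pointer (a point): The dial's pointer: on the line of the white mark, 35 mm from the dial's axis; turns with the dial.
- set_mark (a point): Where the dial must point: the white set mark, a single broad 16 x 8 mm bar on the steel bezel round the dial, 35 mm from the dial's axis. It is fixed, 1.4 to 3.0 rad clockwise from the dial's zero. The thin ticks round it are only a scale.
- lamp_lever (a joint): Lamp switch lever, rad: 0 = off, leaning to the control box's -x side (towards the robot); 1.0 = on, against its stop, leaning to the +x side. Stays where it is left.
- lamp_lever_tip (a point): Centre of the lever's black ball knob (26 mm), 45 mm from the lever's level pivot, which lies 22 mm above the control box top and runs along the box's y. The lever leans 0.5 rad to -x of upright when off and 0.5 rad to +x when on. Its steel block is 70 x 50 mm, 25 mm high. The frame's x is the box's +x tipped by the joint value; friction 0.06 N m.
- beaker: Glass beaker, 68 mm wide, 90 mm high, standing on the bench beyond the cells; bystander. Origin under its centre.
- wash_bottle: White wash bottle, 60 mm wide, 150 mm high, bystander. Origin under its centre.
- screwdriver: Screwdriver lying on the bench, bystander. Origin under its middle.
Things that resemble listed ones, but are neither listed nor needed, are in the scene too. Leave any brown, red or turquoise look-alike of the cell_1 alone.

How it is judged (in metres and radians):
On the way, in this order (a step that is already met when the one before it is completed fails the run):
1. every cell lies window up on its own spot, let go (angle between each of cell_1_centre, cell_2_centre, cell_3_centre, cell_4_centre's own z axis and vertical below 0.12 rad and ((horizontal distance between cell_1_centre and spot_1 below 0.009 m and distance between cell_1_centre and spot_1 below 0.018 m and angle between the y axis of cell_1_centre and the y axis of spot_1, either way round below 0.21 rad) or (horizontal distance between cell_1_centre and spot_2 below 0.009 m and distance between cell_1_centre and spot_2 below 0.018 m and angle between the y axis of cell_1_centre and the y axis of spot_2, either way round below 0.21 rad) or (horizontal distance between cell_1_centre and spot_3 below 0.009 m and distance between cell_1_centre and spot_3 below 0.018 m and angle between the y axis of cell_1_centre and the y axis of spot_3, either way round below 0.21 rad) or (horizontal distance between cell_1_centre and spot_4 below 0.009 m and distance between cell_1_centre and spot_4 below 0.018 m and angle between the y axis of cell_1_centre and the y axis of spot_4, either way round below 0.21 rad)) and linear speed of each of cell_1, cell_2, cell_3, cell_4 below 0.02 m/s and contact force between the fingers and cell_1 below 0.3 N and ((horizontal distance between cell_2_centre and spot_1 below 0.009 m and distance between cell_2_centre and spot_1 below 0.018 m and angle between the y axis of cell_2_centre and the y axis of spot_1, either way round below 0.21 rad) or (horizontal distance between cell_2_centre and spot_2 below 0.009 m and distance between cell_2_centre and spot_2 below 0.018 m and angle between the y axis of cell_2_centre and the y axis of spot_2, either way round below 0.21 rad) or (horizontal distance between cell_2_centre and spot_3 below 0.009 m and distance between cell_2_centre and spot_3 below 0.018 m and angle between the y axis of cell_2_centre and the y axis of spot_3, either way round below 0.21 rad) or (horizontal distance between cell_2_centre and spot_4 below 0.009 m and distance between cell_2_centre and spot_4 below 0.018 m and angle between the y axis of cell_2_centre and the y axis of spot_4, either way round below 0.21 rad)) and contact force between the fingers and cell_2 below 0.3 N and ((horizontal distance between cell_3_centre and spot_1 below 0.009 m and distance between cell_3_centre and spot_1 below 0.018 m and angle between the y axis of cell_3_centre and the y axis of spot_1, either way round below 0.21 rad) or (horizontal distance between cell_3_centre and spot_2 below 0.009 m and distance between cell_3_centre and spot_2 below 0.018 m and angle between the y axis of cell_3_centre and the y axis of spot_2, either way round below 0.21 rad) or (horizontal distance between cell_3_centre and spot_3 below 0.009 m and distance between cell_3_centre and spot_3 below 0.018 m and angle between the y axis of cell_3_centre and the y axis of spot_3, either way round below 0.21 rad) or (horizontal distance between cell_3_centre and spot_4 below 0.009 m and distance between cell_3_centre and spot_4 below 0.018 m and angle between the y axis of cell_3_centre and the y axis of spot_4, either way round below 0.21 rad)) and contact force between the fingers and cell_3 below 0.3 N and ((horizontal distance between cell_4_centre and spot_1 below 0.009 m and distance between cell_4_centre and spot_1 below 0.018 m and angle between the y axis of cell_4_centre and the y axis of spot_1, either way round below 0.21 rad) or (horizontal distance between cell_4_centre and spot_2 below 0.009 m and distance between cell_4_centre and spot_2 below 0.018 m and angle between the y axis of cell_4_centre and the y axis of spot_2, either way round below 0.21 rad) or (horizontal distance between cell_4_centre and spot_3 below 0.009 m and distance between cell_4_centre and spot_3 below 0.018 m and angle between the y axis of cell_4_centre and the y axis of spot_3, either way round below 0.21 rad) or (horizontal distance between cell_4_centre and spot_4 below 0.009 m and distance between cell_4_centre and spot_4 below 0.018 m and angle between the y axis of cell_4_centre and the y axis of spot_4, either way round below 0.21 rad)) and contact force between the fingers and cell_4 below 0.3 N), for 0.2 s.
2. the timer dial points at the set mark (horizontal distance between dial_pointer and set_mark below 0.0045 m), for 0.2 s.
3. the lamp lever is thrown on (value of joint lamp_lever above 0.85 rad), for 0.2 s.
At the end, for the whole second after the job is handed in: Every cell present lies at rest and released, window up (within 7 degrees), its centre within 9 mm of a spot's centre and square to the outline within 12 degrees; the dial's pointer is within 4.5 mm of the set mark (about 7 degrees); the lever is at 0.85 rad or more (all of step 1 and horizontal distance between dial_pointer and set_mark below 0.0045 m and value of joint lamp_lever above 0.85 rad); the robot touches nothing.
It fails at once if the robot pressed on the glass lamp ring (contact force between any of the fingers, the arm and lamp above 10 N).
It fails at once if the beaker was disturbed (distance of beaker from where it was at the start of the episode above 0.025 m).
It fails at once if the wash bottle was disturbed (distance of wash_bottle from where it was at the start of the episode above 0.025 m).
It fails at once if the screwdriver was disturbed (distance of screwdriver from where it was at the start of the episode above 0.025 m).
Of cell_2, cell_3, cell_4 only 1 to 2 are there at a start; the rules pass over those that are not, and their reading is None.
At some moment in a run one of cell_1, cell_2, cell_3, cell_4 may be knocked a few centimetres aside while the robot is not near it.
Once in a run the grip may slacken for a moment while it holds something.
It also fails if it takes over 210 s, if anything falls off the work surface, if the arm or the gripper's body presses on something with over 40 N, if the wrist force passes 120 N, or if a joint passes its speed limit or range.

## Working session

There is one attempt and no reset: what is moved stays moved. The work goes in short steps, Python scripts to look and compute and a shell command to move; the robot and the scene stay as the last step left them, time stands still between calls to the robot, and variables do not carry over. Pictures are saved under pics/ and viewed, about 12 in all and at most 16, crops included, and the job is handed in when it is done.

```bash
ls; mkdir -p pics
cat > h.py <<'E'
import numpy as np, cv2
from bench import robot
def cam(n):
    c=robot.camera(n); c['f']=c['img'].shape[0]/2/np.tan(np.radians(c['vertical_fov'])/2)
    c['wc']=np.linalg.inv(c['camera_from_world']); return c
def ray(c,uv,z):
    uv=np.atleast_2d(uv).astype(float)
    d=np.c_[(uv[:,0]-c['cx'])/c['f'],(uv[:,1]-c['cy'])/c['f'],np.ones(len(uv))]@c['wc'][:3,:3].T
    o=c['wc'][:3,3]; return o+d*((z-o[2])/d[:,2])[:,None]
def save(n,img,scale=1.5):
    cv2.imwrite('pics/'+n+'.png',cv2.resize(img[...,::-1],None,fx=scale,fy=scale,interpolation=cv2.INTER_CUBIC))
E
python3 - <<'E'
from h import *
for n in ('top','scene'):
    c=cam(n); np.savez('pics/'+n+'0.npz',**c); save(n+'0',c['img']); print(n,c['f'],c['cx'],c['cy'],c['wc'][:3,3].round(),c['wc'][:3,:3].round(2).tolist())
s=robot.sense(); print(s['time_s'],s['eef_pos'],s['eef_rot'],robot.grip_point_offset)
E
```

```text
pics
top 430.53759521807416 253.5218950206708 188.66804254809227 [ 396.  -69. 1119.] [[-0.02, -0.98, 0.18], [-1.0, 0.02, 0.03], [-0.03, -0.18, -0.98]]
scene 416.5263831410056 252.4876428080583 194.2623257802735 [1224. -405.  927.] [[0.48, 0.67, -0.57], [0.88, -0.36, 0.32], [0.01, -0.65, -0.76]]
0.1 [177.4743155  520.31436412 238.20694359] [[ 3.22879622e-01  9.46439830e-01 -6.31073641e-04]
 [ 9.46439186e-01 -3.22880154e-01 -1.12801336e-03]
 [-1.27135793e-03 -2.33060296e-04 -9.99999165e-01]] 18.700000000000003
```

View pics/top0.png

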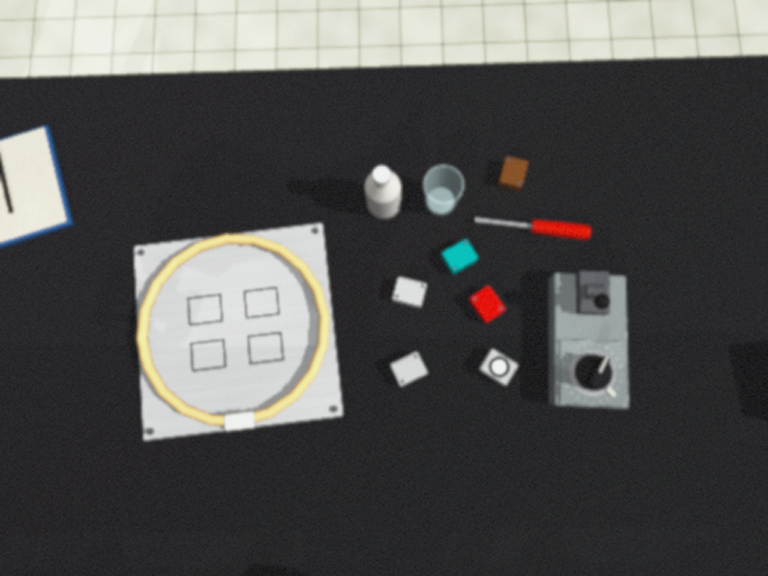

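View pics/scene0.png

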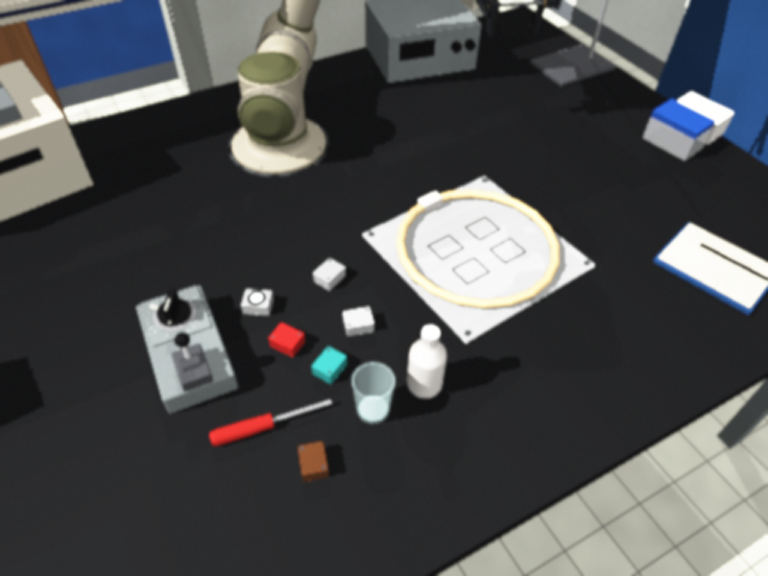

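Top view (1.5x pixels) shows these candidates:
- Plain grey cells, window down: (409,292) and (409,368).
- Cell with black bezel, window up: (499,367).
- Look-alikes to leave alone: red (487,304), turquoise (460,256), brown (514,172).

The grey ones fit the aluminium description. The deck is at (238,330), the dial at (593,373) and the lever at (600,298). Next I measure them and make one enlarged crop.

```bash
cat > m0.py <<'E'
from h import *
c=dict(np.load('pics/top0.npz')); c={k:(v if v.ndim else float(v)) for k,v in c.items()}
img=c['img']; hsv=cv2.cvtColor(img,cv2.COLOR_RGB2HSV)
def rects(mask,z,x0,x1,y0,y1,amin=100,mode=cv2.RETR_EXTERNAL):
    m=np.zeros_like(mask); m[y0:y1,x0:x1]=mask[y0:y1,x0:x1]
    for k in cv2.findContours(m,mode,cv2.CHAIN_APPROX_NONE)[0]:
        if cv2.contourArea(k)<amin: continue
        P=ray(c,k[:,0,:],z)[:,:2].astype(np.float32); r=cv2.minAreaRect(P)
        b=cv2.boxPoints(r); e=b[1]-b[0]; g=b[2]-b[1]; L=e if np.hypot(*e)>np.hypot(*g) else g
        print('px',k[:,0].mean(0).round(),'c',np.round(r[0],1),'size',np.round(r[1],1),'long axis deg',round(float(np.degrees(np.arctan2(L[1],L[0]))%180),1))
bright=((hsv[...,2]>120)&(hsv[...,1]<60)).astype(np.uint8)*255
print('cells');rects(bright,26,250,350,175,265)
print('deck');rects(((hsv[...,2]>100)).astype(np.uint8)*255,8,80,235,140,300,5000)
dark=(cv2.cvtColor(img,cv2.COLOR_RGB2GRAY)<cv2.blur(cv2.cvtColor(img,cv2.COLOR_RGB2GRAY),(15,15)).astype(int)-18).astype(np.uint8)*255
print('spots');rects(dark,8,120,195,185,252,200,cv2.RETR_CCOMP)
print('box');rects(((hsv[...,2]>55)).astype(np.uint8)*255,45,360,425,175,280,2000)
save('crop0',img[165:285,250:430],4.4)
E
python3 m0.py
```

```text
cells
px [272. 246.] c [454.3 -85.4] size [41.3 51.9] long axis deg 115.2
px [332. 244.] c [ 455.2 -235.9] size [52.4 42. ] long axis deg 56.7
px [273. 194.] c [586.4 -89.5] size [53.1 43.1] long axis deg 74.6
deck
px [157. 221.] c [530.6 215.1] size [346.6 344.9] long axis deg 5.9
spots
px [138. 236.] c [485.7 260.8] size [51.9 61.9] long axis deg 95.8
px [138. 236.] c [486.1 260.8] size [47.1 57. ] long axis deg 96.0
px [177. 232.] c [495.6 161.3] size [52.9 61.7] long axis deg 95.9
px [176. 232.] c [496.2 161.3] size [47.1 57. ] long axis deg 95.9
px [136. 206.] c [565.1 269.3] size [52.4 61.8] long axis deg 96.0
px [136. 206.] c [565.1 269. ] size [47.  57.2] long axis deg 96.0
px [174. 201.] c [575.6 169.7] size [51.7 61.8] long axis deg 96.0
px [174. 201.] c [575.9 169.5] size [47.  57.4] long axis deg 96.0
box
px [393. 227.] c [ 498.6 -383.9] size [130.7 230.2] long axis deg 176.3
```

View pics/crop0.png

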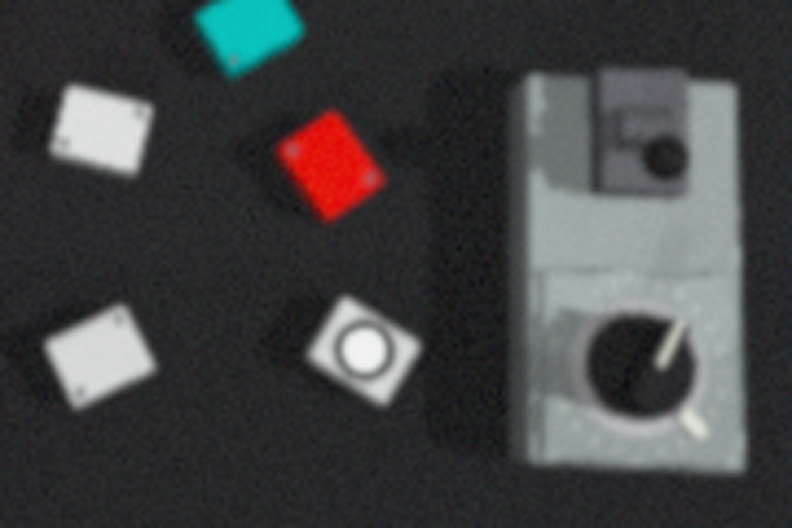

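Crop: (100,128) and (100,357) are bare faces with two screws, so window down. (364,350) shows bezel and glass, so window up. The dial line points to about (683,325), and the set mark is at about (692,423). The spots measure 80/100 mm apart, which fits. I start with the window-up cell.

```bash
cat > plan.py <<'E'
import sys
from h import *
x,y,z,yaw=map(float,sys.argv[1:5])
s=robot.sense(); p=np.array(s['eef_pos']); R=np.array(s['eef_rot']); th=np.degrees(np.arctan2(R[1,0],R[0,0]))
d=R.T@(np.array([x,y,z])-p); t=(th-yaw+90)%180-90
print('t',round(s['time_s'],1),'pos',p.round(1),'yaw',round(th,1),'F',np.round(s['ft_force'],1),'w',round(s['gripper_width']*88.1,1))
q1=np.degrees(np.arctan2(y,x)); print('travel cm',(d/10).round(2),'twist',round(t,1),'q6~',round(q1-(th-t)),'q',np.round(s['joint_positions'],2))
E
python3 plan.py 455.2 -235.9 140 -33.3
```

```text
t 0.1 pos [177.5 520.3 238.2] yaw 71.2 F [-0.6  0.2  0.2] w 88.5
travel cm [-62.59  50.7    9.89] twist -75.5 q6~ -174 q [ 1.03  0.38  1.3  -0.    1.46 -0.22]
```

```bash
python3 -m crank '[{"travel":[-3.9,3.2,0.6],"twist":0},{"travel":[-3.9,3.2,0.6],"twist":0},{"travel":[-3.9,3.2,0.6],"twist":0},{"travel":[-3.9,3.2,0.6],"twist":0},{"travel":[-3.9,3.2,0.6],"twist":0},{"travel":[-3.9,3.2,0.6],"twist":0},{"travel":[-3.9,3.2,0.6],"twist":0},{"travel":[-3.9,3.2,0.6],"twist":0}]' 7 && python3 -m crank '[{"travel":[-3.9,3.2,0.6],"twist":0},{"travel":[-3.9,3.2,0.6],"twist":0},{"travel":[-3.9,3.2,0.6],"twist":0},{"travel":[-3.9,3.2,0.6],"twist":0},{"travel":[-3.9,3.2,0.6],"twist":0},{"travel":[-3.9,3.2,0.6],"twist":0},{"travel":[-3.9,3.2,0.6],"twist":0},{"travel":[-3.9,3.2,0.6],"twist":0}]' && python3 -m crank '[{"travel":[0,0,0],"twist":10},{"travel":[0,0,0],"twist":10},{"travel":[0,0,0],"twist":10},{"travel":[0,0,0],"twist":10},{"travel":[0,0,0],"twist":10},{"travel":[0,0,0],"twist":10},{"travel":[0,0,0],"twist":10},{"travel":[0,0,0],"twist":10},{"travel":[0,0,0],"twist":10},{"travel":[0,0,0],"twist":10},{"travel":[0,0,0],"twist":4.5},{"travel":[0,0,0],"twist":0}]'; python3 plan.py 455.2 -235.9 140 -33.3
cat > w.py <<'E'
# wrist look: bright grey blobs as rectangles on plane z
import sys
from h import *
z=float(sys.argv[1]); c=cam('wrist'); img=c['img']; hsv=cv2.cvtColor(img,cv2.COLOR_RGB2HSV)
m=((hsv[...,2]>110)&(hsv[...,1]<70)).astype(np.uint8)*255
print('cam',c['wc'][:3,3].round())
for k in cv2.findContours(m,cv2.RETR_EXTERNAL,cv2.CHAIN_APPROX_NONE)[0]:
    if cv2.contourArea(k)<800: continue
    P=ray(c,k[:,0,:],z)[:,:2].astype(np.float32); r=cv2.minAreaRect(P); b=cv2.boxPoints(r)
    e,g=b[1]-b[0],b[2]-b[1]; L=e if np.hypot(*e)>np.hypot(*g) else g
    zs=[(c['wc']@[ (u-c['cx'])/c['f']*d,(v-c['cy'])/c['f']*d,d,1])[2] for u,v in k[::7,0] for d in [c['depth'][v,u]] if d>0]
    print('px',k[:,0].mean(0).round(),'c',np.round(r[0],1),'size',np.round(r[1],1),'long deg',round(float(np.degrees(np.arctan2(L[1],L[0]))%180),1),'z',np.round(np.percentile(zs,90),1) if zs else None)
save(sys.argv[2],img,1.3)
E
python3 w.py 26 w1
```

```text
time_s: 1.1
eef_pos: [319.3, 141.1, 190.6]
eef_rot: [[0.323, 0.946, 0.0], [0.946, -0.323, 0.0], [0.0, 0.0, -1.0]]
ft_force: [1.3, -0.1, -0.6]
gripper_width: 0.794
time_s: 2.1
eef_pos: [460.9, -237.0, 142.3]
eef_rot: [[0.323, 0.946, -0.0], [0.946, -0.323, 0.0], [0.0, -0.0, -1.0]]
ft_force: [-1.2, 0.4, 0.6]
gripper_width: 0.793
time_s: 3.6
eef_pos: [460.6, -235.3, 142.5]
eef_rot: [[0.836, -0.549, -0.0], [-0.549, -0.836, 0.0], [-0.001, -0.0, -1.0]]
ft_force: [-0.2, 0.4, -0.4]
gripper_width: 0.794
t 3.6 pos [ 460.6 -235.3  142.5] yaw -33.3 F [-0.2  0.4 -0.4] w 69.9
travel cm [-0.42  0.34  0.25] twist 0.0 q6~ 6 q [-0.7   0.42  1.54 -0.    1.18 -0.12]
cam [ 499. -178.  288.]
px [288. 346.] c [ 395.9 -373.7] size [43.3 55.5] long deg 146.8 z 232.3
px [288. 320.] c [ 395.6 -335. ] size [ 21.2 340.6] long deg 146.2 z 224.5
px [306. 281.] c [ 441.2 -322.3] size [40.8 74.8] long deg 162.5 z 218.3
px [445. 234.] c [ 566.4 -348.8] size [101.8  75.7] long deg 4.7 z 167.0
px [257. 191.] c [ 456.4 -234.1] size [53.3 40.7] long deg 56.8 z 25.3
px [141.  26.] c [456.2 -87.9] size [40.2 56.7] long deg 114.6 z 25.9
```

View pics/w1.png

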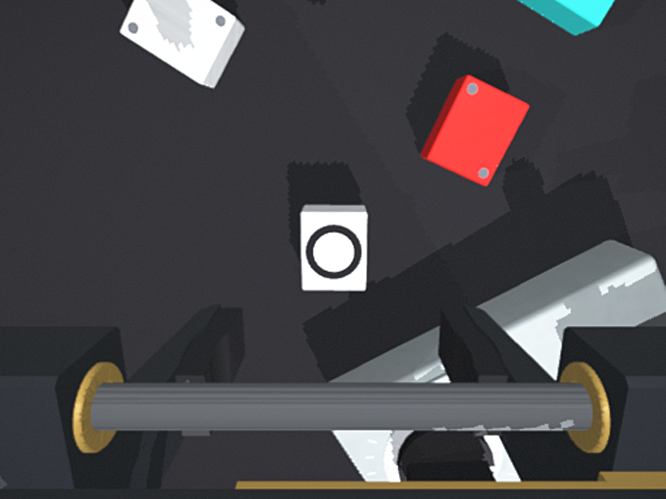

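Wrist view: the cell is centred between the fingers at (333,250), window up. The measured position agrees with the top view. Now grasp and lift.

```bash
python3 -m crank '[{"travel":[-0.4,0.35,2],"twist":0},{"travel":[0,0,4],"twist":0},{"travel":[0,0,4],"twist":0},{"travel":[0,0,2.5],"twist":0},{"travel":[0,0,1.3],"twist":0},{"travel":[0,0,0],"twist":0}]' - 30 && python3 -m crank '[{"travel":[0,0,0],"twist":0},{"travel":[0,0,0],"twist":0},{"travel":[0,0,0],"twist":0},{"travel":[0,0,0],"twist":0},{"travel":[0,0,-3],"twist":0},{"travel":[0,0,-4],"twist":0},{"travel":[0,0,0],"twist":0}]' 2 30; python3 plan.py 496 161.3 75 5.9
```

```text
time_s: 4.4
eef_pos: [455.3, -236.0, 4.5]
eef_rot: [[0.836, -0.549, -0.001], [-0.549, -0.836, 0.001], [-0.001, -0.0, -1.0]]
ft_force: [0.9, -0.8, -0.0]
gripper_width: 0.791
time_s: 5.28
eef_pos: [456.3, -236.8, 76.8]
eef_rot: [[0.836, -0.549, 0.004], [-0.549, -0.836, -0.003], [0.005, 0.001, -1.0]]
ft_force: [0.6, -0.7, -1.2]
gripper_width: 0.451
t 5.3 pos [ 456.3 -236.8   76.8] yaw -33.3 F [ 0.6 -0.7 -1.2] w 39.8
travel cm [-18.56 -35.44   0.07] twist -39.2 q6~ 12 q [-0.71  0.5   1.63 -0.    1.   -0.13]
```

```bash
python3 -m crank '[{"travel":[-1.86,-3.54,0],"twist":0},{"travel":[-1.86,-3.54,0],"twist":0},{"travel":[-1.86,-3.54,0],"twist":0},{"travel":[-1.86,-3.54,0],"twist":0},{"travel":[-1.86,-3.54,0],"twist":0},{"travel":[-1.86,-3.54,0],"twist":0},{"travel":[-1.86,-3.54,0],"twist":0},{"travel":[-1.86,-3.54,0],"twist":0},{"travel":[-1.86,-3.54,0],"twist":0},{"travel":[-1.86,-3.54,0],"twist":0}]' && python3 -m crank '[{"travel":[0,0,0],"twist":-9.8},{"travel":[0,0,0],"twist":-9.8},{"travel":[0,0,0],"twist":-9.8},{"travel":[0,0,0],"twist":-9.8},{"travel":[0,0,0],"twist":0},{"travel":[0,0,0],"twist":0}]'; python3 plan.py 496 161.3 13 5.9
```

```text
time_s: 6.52
eef_pos: [494.0, 163.1, 73.3]
eef_rot: [[0.835, -0.55, -0.002], [-0.55, -0.835, -0.0], [-0.002, 0.001, -1.0]]
ft_force: [0.1, -0.7, -0.4]
gripper_width: 0.449
time_s: 7.28
eef_pos: [494.3, 161.8, 74.1]
eef_rot: [[0.995, 0.099, -0.001], [0.099, -0.995, -0.0], [-0.001, 0.0, -1.0]]
ft_force: [0.3, -0.1, -1.6]
gripper_width: 0.453
t 7.3 pos [494.3 161.8  74.1] yaw 5.7 F [ 0.3 -0.1 -1.6] w 39.9
travel cm [0.17 0.07 6.11] twist -0.2 q6~ 12 q [ 0.09  0.51  1.62 -0.    1.01 -0.01]
```

```bash
python3 -m crank '[{"travel":[0.17,0.07,2],"twist":0},{"travel":[0,0,2],"twist":0},{"travel":[0,0,1],"twist":0},{"travel":[0,0,0.7],"twist":0},{"travel":[0,0,0.4],"twist":0},{"travel":[0,0,0],"twist":0},{"travel":[0,0,0],"twist":0}]' && python3 plan.py 496 161.3 13 5.9 && python3 -m crank '[{"travel":[0,0,0],"twist":0},{"travel":[0,0,0],"twist":0},{"travel":[0,0,-2],"twist":0},{"travel":[0,0,-4],"twist":0},{"travel":[0,0,-5],"twist":0},{"travel":[0,0,0],"twist":0}]' 7; python3 plan.py 462.5 -102.7 110 25.2
python3 - <<'E'
from h import *
c=cam('top'); save('top1',c['img'][130:310,80:360],2.8)
E
```

```text
time_s: 8.15
eef_pos: [496.5, 161.4, 14.1]
eef_rot: [[0.995, 0.102, 0.001], [0.102, -0.995, 0.0], [0.001, 0.0, -1.0]]
ft_force: [0.8, -0.8, -2.0]
gripper_width: 0.455
t 8.2 pos [496.5 161.4  14.1] yaw 5.9 F [ 0.8 -0.8 -2. ] w 40.1
travel cm [-0.05  0.    0.11] twist -0.0 q6~ 12 q [ 0.09  0.61  1.66 -0.    0.86 -0.01]
time_s: 8.9
eef_pos: [497.9, 161.6, 127.1]
eef_rot: [[0.995, 0.102, 0.007], [0.102, -0.995, 0.001], [0.007, 0.0, -1.0]]
ft_force: [-0.8, 0.5, -0.3]
gripper_width: 0.79
t 8.9 pos [497.9 161.6 127.1] yaw 5.9 F [-0.8  0.5 -0.3] w 69.6
travel cm [-6.23 25.93  1.67] twist -19.3 q6~ -38 q [ 0.09  0.44  1.55  0.    1.14 -0.02]
```

View pics/top1.png

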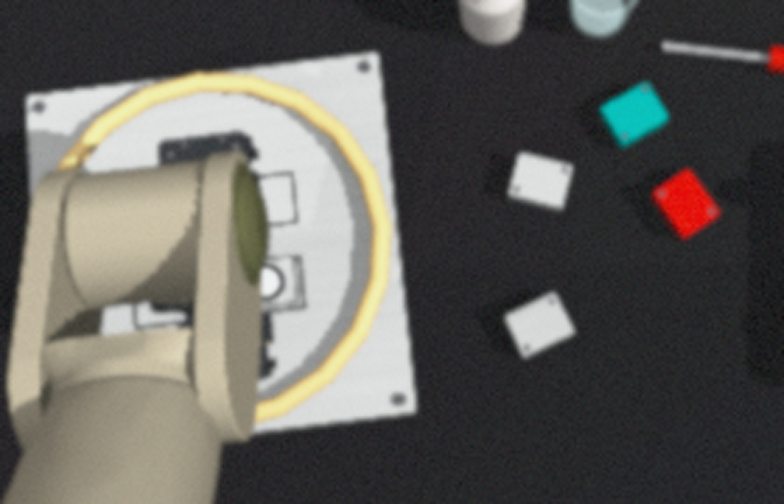

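The top view shows the first cell inside its spot outline at (268,283), partly hidden by the arm. The two window-down cells have not moved. For these I grip lightly at one end so the free end swings down, starting with the near one.

```bash
python3 -m crank '[{"travel":[-1.04,4.32,0],"twist":0},{"travel":[-1.04,4.32,0],"twist":0},{"travel":[-1.04,4.32,0],"twist":0},{"travel":[-1.04,4.32,0],"twist":0},{"travel":[-1.04,4.32,0.8],"twist":0},{"travel":[-1.04,4.32,0.8],"twist":0},{"travel":[0,0,0],"twist":-9.65},{"travel":[0,0,0],"twist":-9.65},{"travel":[0,0,0],"twist":0},{"travel":[0,0,0],"twist":0}]' 6.5; python3 plan.py 462.2 -101.9 12 25.2; python3 w.py 26 w2
```

```text
time_s: 10.2
eef_pos: [460.5, -102.7, 107.2]
eef_rot: [[0.906, 0.422, -0.001], [0.422, -0.906, 0.001], [-0.001, -0.001, -1.0]]
ft_force: [0.1, 0.1, 0.2]
gripper_width: 0.739
t 10.2 pos [ 460.5 -102.7  107.2] yaw 25.0 F [0.1 0.1 0.2] w 65.1
travel cm [0.19 0.01 9.52] twist -0.2 q6~ -38 q [-0.47  0.4   1.71  0.    1.04 -0.91]
cam [431. -40. 253.]
px [260. 316.] c [ 507.1 -180.8] size [257.3   7. ] long deg 24.1 z 189.3
px [424. 247.] c [579.3 -84.3] size [49. 53.] long deg 160.4 z 176.7
px [268. 170.] c [454.5 -83.3] size [40.2 52. ] long deg 113.9 z 25.5
px [431.  28.] c [505.9  43.5] size [115.2  16.8] long deg 6.0 z 8.4
```

```bash
python3 -m crank '[{"travel":[0.26,-0.12,3],"twist":0},{"travel":[0,0,3],"twist":0},{"travel":[0,0,2.5],"twist":0},{"travel":[0,0,1.0],"twist":0},{"travel":[0,0,0],"twist":0}]' - 5 && python3 -m crank '[{"travel":[0,0,0],"twist":0},{"travel":[0,0,0],"twist":0},{"travel":[0,0,0],"twist":0},{"travel":[0,0,0],"twist":0},{"travel":[0,0,0],"twist":0},{"travel":[0,0,-1],"twist":0},{"travel":[0,0,-1.5],"twist":0},{"travel":[0,0,-2],"twist":0},{"travel":[0,0,-2],"twist":0},{"travel":[0,0,0],"twist":0},{"travel":[0,0,0],"twist":0}]' 3 5
python3 - <<'E'
from h import *
c=cam('scene'); a=c['img'][120:290,130:330]; b=cam('wrist')['img'][60:330,100:440]
save('s2',np.hstack([cv2.resize(a,(400,340)),cv2.resize(b,(400,318))[:318] if 0 else cv2.resize(b,(400,340))]),1)
E
python3 plan.py 380 -120 60 25
```

```text
time_s: 10.88
eef_pos: [462.5, -100.6, 12.6]
eef_rot: [[0.905, 0.425, -0.001], [0.425, -0.905, 0.0], [-0.0, -0.001, -1.0]]
ft_force: [-0.5, 0.2, 0.4]
gripper_width: 0.739
time_s: 12.25
eef_pos: [462.2, -100.5, 77.2]
eef_rot: [[0.905, 0.425, -0.001], [0.425, -0.905, 0.0], [-0.001, -0.001, -1.0]]
ft_force: [0.2, -0.1, -1.5]
gripper_width: 0.458
t 12.3 pos [ 462.2 -100.5   77. ] yaw 25.2 F [-0.5 -0.2 -1. ] w 40.1
travel cm [-8.26 -1.73  1.71] twist 0.2 q6~ -43 q [-0.47  0.45  1.74  0.    0.95 -0.9 ]
```

View pics/s2.png

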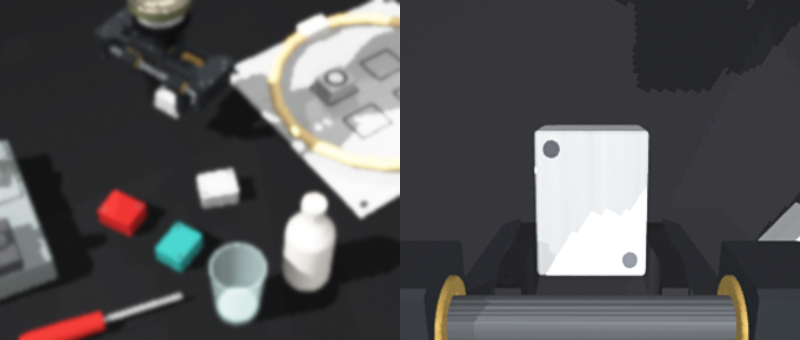

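The scene view (left) and wrist view (right) show the cell still level in the grip, so it did not swing. I lower it and slacken to 3 N.

```bash
python3 -m crank '[{"travel":[0,0,1.0],"twist":0},{"travel":[0,0,1.0],"twist":0},{"travel":[0,0,0],"twist":0}]' && python3 -m crank '[{"travel":[0,0,0],"twist":0},{"travel":[0,0,0],"twist":0},{"travel":[0,0,-1],"twist":0},{"travel":[0,0,1],"twist":0},{"travel":[0,0,-1],"twist":0},{"travel":[0,0,1],"twist":0},{"travel":[0,0,0],"twist":0}]' - 3
cat > tilt.py <<'E'
# height profile of the held/placed cell from the wrist depth: bright pixels' world points along tool y
from h import *
import sys
R=np.array(robot.sense()['eef_rot']); p=np.array(robot.sense()['eef_pos'])
c=cam('wrist'); hsv=cv2.cvtColor(c['img'],cv2.COLOR_RGB2HSV); d=c['depth']
v,u=np.nonzero((d>0)&(hsv[...,2]>(float(sys.argv[1]) if len(sys.argv)>1 else 90))&(hsv[...,1]<60))
dd=d[v,u]; P=np.c_[(u-c['cx'])/c['f']*dd,(v-c['cy'])/c['f']*dd,dd,np.ones(len(u))]@c['wc'].T
t=(P[:,:3]-p)@R; k=(abs(t[:,0])<19)&(abs(t[:,1])<90)&(t[:,2]>-25)
t,P=t[k],P[k]
for a in range(-80,40,4):
    m=(t[:,1]>=a)&(t[:,1]<a+4)
    if m.sum()>15: print('ty',a,'n',m.sum(),'z',np.percentile(P[m,2],[10,50,90]).round(1))
E
python3 tilt.py; python3 plan.py 462 -100 50 25.2
```

```text
time_s: 12.72
eef_pos: [462.0, -100.5, 56.6]
eef_rot: [[0.905, 0.425, -0.002], [0.425, -0.905, 0.001], [-0.002, -0.002, -1.0]]
ft_force: [0.2, -0.1, -1.5]
gripper_width: 0.457
time_s: 13.6
eef_pos: [462.1, -100.5, 57.0]
eef_rot: [[0.905, 0.425, -0.001], [0.425, -0.905, 0.001], [-0.001, -0.001, -1.0]]
ft_force: [0.3, 0.2, -2.3]
gripper_width: 0.45
ty -32 n 182 z [27.7 28.9 30.2]
ty -28 n 766 z [30.1 32.7 35.2]
ty -24 n 840 z [36.  38.6 41.2]
ty -20 n 900 z [42.  44.6 47.1]
ty -16 n 985 z [47.9 50.5 53. ]
ty -12 n 1093 z [53.8 56.5 59. ]
ty -8 n 1190 z [59.8 62.5 65.1]
ty -4 n 972 z [65.6 67.5 68.9]
ty 0 n 476 z [65.8 67.  68.1]
ty 4 n 422 z [63.1 64.2 65.3]
ty 8 n 411 z [60.3 61.5 62.6]
ty 12 n 370 z [57.7 58.9 59.9]
ty 16 n 298 z [55.2 56.3 57.3]
t 13.7 pos [ 462.3 -100.6   57.3] yaw 25.2 F [ 0.4  0.3 -1.7] w 39.8
travel cm [ 0.   -0.06  0.73] twist -0.0 q6~ -37 q [-0.47  0.48  1.76  0.    0.9  -0.9 ]
```

At 3 N it swung to about 56° (slope 6 mm per 4 mm). I lower its low corner onto the bench and drag along −y of the tool to bring it upright.

```bash
python3 -m crank '[{"travel":[0,0,0.7],"twist":0},{"travel":[0,0,0.6],"twist":0},{"travel":[0,0,0.2],"twist":0},{"travel":[0,-0.5,0.1],"twist":0},{"travel":[0,-0.5,0],"twist":0},{"travel":[0,-0.5,0],"twist":0},{"travel":[0,-0.5,0.1],"twist":0},{"travel":[0,-0.5,0.1],"twist":0},{"travel":[0,-0.4,0.1],"twist":0},{"travel":[0,0,0],"twist":0}]' - 3; python3 tilt.py; python3 plan.py 462 -100 50 25.2
```

```text
time_s: 14.9
eef_pos: [450.0, -74.1, 38.6]
eef_rot: [[0.905, 0.425, -0.001], [0.425, -0.905, 0.0], [-0.0, -0.001, -1.0]]
ft_force: [-0.7, 1.2, -0.2]
gripper_width: 0.453
ty -8 n 3192 z [ 9.1 31.8 48.6]
ty -4 n 755 z [49.5 50.3 51. ]
ty 0 n 734 z [49.4 50.2 50.9]
ty 4 n 716 z [49.4 50.2 50.9]
ty 8 n 669 z [49.4 50.1 50.7]
ty 12 n 351 z [49.2 49.8 50.5]
t 14.9 pos [450.  -74.2  38.7] yaw 25.2 F [-1.2  1.   0.4] w 40.1
travel cm [-0.02  2.84 -1.13] twist -0.0 q6~ -37 q [-0.42  0.49  1.83  0.    0.82 -0.86]
```

Upright: the top is level at z=50 over ty −9..17. I continue the arc past the tipping point about the lower edge.

```bash
python3 -m crank '[{"travel":[0,-0.4,0.05],"twist":0},{"travel":[0,-0.4,0.05],"twist":0},{"travel":[0,-0.4,0],"twist":0},{"travel":[0,-0.4,0.05],"twist":0},{"travel":[0,-0.77,0.17],"twist":0},{"travel":[0,-0.71,0.3],"twist":0},{"travel":[0,-0.66,0.4],"twist":0},{"travel":[0,-0.57,0.5],"twist":0},{"travel":[0,0,0],"twist":0}]' - 3; python3 tilt.py; python3 plan.py 462 -100 50 25.2
```

```text
time_s: 16.08
eef_pos: [431.3, -34.9, 23.0]
eef_rot: [[0.905, 0.426, -0.002], [0.426, -0.905, 0.001], [-0.001, -0.001, -1.0]]
ft_force: [-1.3, 0.5, -1.0]
gripper_width: 0.452
ty -80 n 681 z [6.7 7.7 8.6]
ty -76 n 444 z [6.5 7.5 8.5]
ty -72 n 232 z [6.  7.2 8.2]
ty -8 n 448 z [28.5 29.8 31.2]
ty -4 n 1256 z [31.2 33.7 36.2]
ty 0 n 1406 z [37.  39.6 42.2]
ty 4 n 1009 z [42.5 44.4 46.1]
ty 32 n 51 z [31.2 31.7 32.4]
ty 36 n 188 z [28.5 29.8 30.9]
t 16.1 pos [431.5 -35.2  23.2] yaw 25.2 F [ 0.3  0.5 -0.9] w 39.9
travel cm [-0.    7.16 -2.68] twist -0.0 q6~ -37 q [-0.36  0.5   1.9  -0.    0.74 -0.8 ]
```

Tilted about 56° past upright with the window face coming up. Release, rise, and re-measure.

```bash
python3 -m crank '[{"travel":[0,0,0.2],"twist":0},{"travel":[0,0,0],"twist":0},{"travel":[0,0,0],"twist":0},{"travel":[0,0,-3],"twist":0},{"travel":[0,2,-4],"twist":0},{"travel":[0,2,-2],"twist":0},{"travel":[0,0,0],"twist":0},{"travel":[0,0,0],"twist":0}]' 6.5; python3 w.py 26 w3;  python3 plan.py 440 -60 7 25.2
```

```text
time_s: 17.12
eef_pos: [448.0, -70.9, 110.6]
eef_rot: [[0.905, 0.425, -0.002], [0.425, -0.905, 0.001], [-0.001, -0.002, -1.0]]
ft_force: [0.6, -0.5, -1.1]
gripper_width: 0.734
cam [419.  -9. 256.]
px [263. 157.] c [435.3 -43.9] size [40.  49.2] long deg 115.3 z 26.1
px [483.  88.] c [543.2  57.8] size [44.8 11.8] long deg 2.9 z 29.7
px [470.  29.] c [513.7  74.9] size [73.2 45.1] long deg 25.2 z 24.4
px [373.  56.] c [476.2  53.3] size [193.2  36.2] long deg 6.0 z 11.5
t 17.2 pos [448.  -70.8 110.5] yaw 25.2 F [0.3 0.1 0.6] w 65.3
travel cm [-0.25 -1.3  10.35] twist -0.0 q6~ -33 q [-0.42  0.37  1.75  0.    1.02 -0.86]
```

View pics/w3.png

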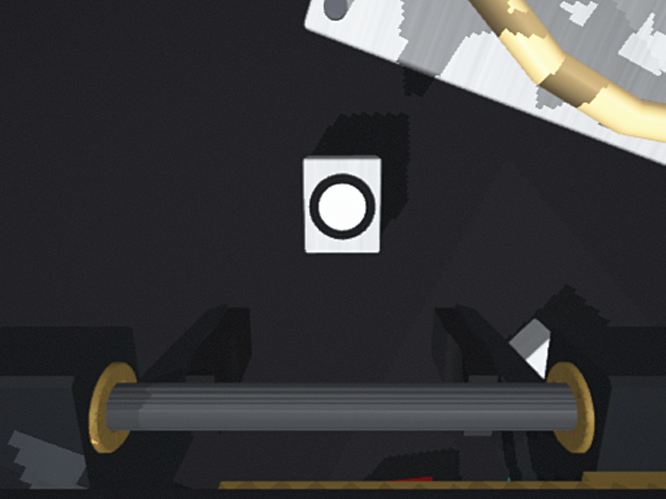

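The wrist view shows the cell flat with its window up at (342,206), measured at (435.3,−43.9). I grasp it at the centre.

```bash
python3 plan.py 435.3 -44.2 5 25.2; python3 -m crank '[{"travel":[0,-3.0,2],"twist":0},{"travel":[0,0,3],"twist":0},{"travel":[0,0,3],"twist":0},{"travel":[0,0,1.5],"twist":0},{"travel":[0,0,1.05],"twist":0},{"travel":[0,0,0],"twist":0}]' - 30 && python3 -m crank '[{"travel":[0,0,0],"twist":0},{"travel":[0,0,0],"twist":0},{"travel":[0,0,0],"twist":0},{"travel":[0,0,0],"twist":0},{"travel":[0,0,-3],"twist":0},{"travel":[0,0,-4],"twist":0},{"travel":[0,0,0],"twist":0}]' 2 30; python3 plan.py 485.9 260.8 75 5.9
```

```text
t 17.2 pos [448.  -70.8 110.5] yaw 25.2 F [0.3 0.1 0.6] w 65.3
travel cm [ 0.   -2.93 10.55] twist -0.0 q6~ -31 q [-0.42  0.37  1.75  0.    1.02 -0.86]
time_s: 17.92
eef_pos: [435.6, -44.1, 5.4]
eef_rot: [[0.905, 0.425, -0.002], [0.425, -0.905, 0.001], [-0.001, -0.001, -1.0]]
ft_force: [0.1, -0.7, -0.0]
gripper_width: 0.739
time_s: 18.8
eef_pos: [437.1, -44.8, 77.8]
eef_rot: [[0.905, 0.425, 0.004], [0.425, -0.905, -0.002], [0.003, 0.003, -1.0]]
ft_force: [-0.2, 0.2, -2.4]
gripper_width: 0.45
t 18.8 pos [437.1 -44.8  77.8] yaw 25.2 F [-0.2  0.2 -2.4] w 39.6
travel cm [ 17.41 -25.58   0.25] twist 19.3 q6~ 22 q [-0.37  0.4   1.83 -0.    0.9  -0.81]
```

```bash
python3 -m crank '[{"travel":[2.2,-3.2,0],"twist":0},{"travel":[2.2,-3.2,0],"twist":0},{"travel":[2.2,-3.2,0],"twist":0},{"travel":[2.2,-3.2,0],"twist":0},{"travel":[2.2,-3.2,0],"twist":0},{"travel":[2.2,-3.2,0],"twist":0},{"travel":[2.2,-3.2,0],"twist":0},{"travel":[2.0,-3.2,0],"twist":0},{"travel":[0,0,0],"twist":9.65},{"travel":[0,0,0],"twist":9.65},{"travel":[0,0,0],"twist":0},{"travel":[0,0,0],"twist":0}]'; python3 plan.py 485.9 260.8 13.5 5.9
```

```text
time_s: 20.3
eef_pos: [484.5, 261.0, 75.3]
eef_rot: [[0.994, 0.105, -0.001], [0.105, -0.994, -0.0], [-0.001, 0.0, -1.0]]
ft_force: [-0.2, 0.1, -2.3]
gripper_width: 0.452
t 20.3 pos [484.5 261.   75.3] yaw 6.0 F [-0.2  0.1 -2.3] w 39.8
travel cm [0.14 0.03 6.17] twist 0.1 q6~ 22 q [ 0.28  0.55  1.53 -0.    1.06  0.17]
```

```bash
python3 -m crank '[{"travel":[0.14,0.03,2],"twist":0},{"travel":[0,0,2],"twist":0},{"travel":[0,0,1],"twist":0},{"travel":[0,0,0.7],"twist":0},{"travel":[0,0,0.45],"twist":0},{"travel":[0,0,0],"twist":0},{"travel":[0,0,0],"twist":0}]' && python3 -m crank '[{"travel":[0,0,0],"twist":0},{"travel":[0,0,0],"twist":0},{"travel":[0,0,-2],"twist":0},{"travel":[0,0,-4],"twist":0},{"travel":[0,0,-4],"twist":0},{"travel":[0,0,0],"twist":0}]' 6.5; python3 plan.py 581.6 -106.9 110 -15.4
```

```text
time_s: 21.18
eef_pos: [486.4, 261.1, 14.8]
eef_rot: [[0.995, 0.102, 0.001], [0.102, -0.995, 0.0], [0.001, -0.0, -1.0]]
ft_force: [-0.3, 0.3, -1.7]
gripper_width: 0.452
time_s: 21.92
eef_pos: [487.5, 261.5, 117.4]
eef_rot: [[0.995, 0.102, 0.006], [0.102, -0.995, 0.002], [0.006, -0.001, -1.0]]
ft_force: [-0.4, 0.3, -0.5]
gripper_width: 0.737
t 21.9 pos [487.5 261.5 117.4] yaw 5.9 F [-0.4  0.3 -0.5] w 64.9
travel cm [ 5.59 37.61  0.73] twist 21.3 q6~ 5 q [0.28 0.5  1.48 0.   1.16 0.18]
```

```bash
python3 -m crank '[{"travel":[0.56,3.76,0],"twist":0},{"travel":[0.56,3.76,0],"twist":0},{"travel":[0.56,3.76,0],"twist":0},{"travel":[0.56,3.76,0],"twist":0},{"travel":[0.56,3.76,0],"twist":0},{"travel":[0.56,3.76,0],"twist":0},{"travel":[0.56,3.76,0],"twist":0},{"travel":[0.56,3.76,0],"twist":0},{"travel":[0.56,3.76,0.4],"twist":0},{"travel":[0.56,3.76,0.4],"twist":0},{"travel":[0,0,0],"twist":10.65},{"travel":[0,0,0],"twist":10.65}]' && python3 -m crank '[{"travel":[0,0,0],"twist":0},{"travel":[0,0,0],"twist":0}]'; python3 w.py 26 w4; python3 plan.py 581.6 -106.9 12 -15.4
```

```text
time_s: 23.42
eef_pos: [579.9, -107.7, 105.2]
eef_rot: [[0.962, -0.273, -0.002], [-0.273, -0.962, 0.001], [-0.002, -0.0, -1.0]]
ft_force: [-0.1, 1.0, 0.1]
gripper_width: 0.739
time_s: 23.68
eef_pos: [580.2, -107.1, 106.1]
eef_rot: [[0.965, -0.263, -0.001], [-0.263, -0.965, 0.0], [-0.001, -0.0, -1.0]]
ft_force: [-0.8, -0.3, 0.2]
gripper_width: 0.742
cam [599. -41. 252.]
px [320. 318.] c [ 568.  -200.9] size [ 16.8 248.7] long deg 164.9 z 188.0
px [494. 195.] c [ 730.6 -146.9] size [62.1 30.9] long deg 86.0 z 56.1
px [264. 173.] c [587.3 -87.8] size [52.2 40.1] long deg 74.1 z 25.7
px [484.  47.] c [733.1 -47.2] size [55.3 39.9] long deg 86.0 z 67.2
px [48. 16.] c [489.4  44. ] size [81.9 25.4] long deg 6.0 z 8.4
t 23.7 pos [ 580.2 -107.1  106.2] yaw -15.3 F [ 0.4 -0.  -0.3] w 64.9
travel cm [ 0.13 -0.06  9.42] twist 0.1 q6~ 5 q [-0.38  0.57  1.38 -0.    1.19 -0.12]
```

```bash
python3 -m crank '[{"travel":[0.17,-0.16,3],"twist":0},{"travel":[0,0,3],"twist":0},{"travel":[0,0,2.4],"twist":0},{"travel":[0,0,1.0],"twist":0},{"travel":[0,0,0],"twist":0}]' - 5 && python3 -m crank '[{"travel":[0,0,0],"twist":0},{"travel":[0,0,0],"twist":0},{"travel":[0,0,0],"twist":0},{"travel":[0,0,0],"twist":0},{"travel":[0,0,0],"twist":0},{"travel":[0,0,-1],"twist":0},{"travel":[0,0,-1.5],"twist":0},{"travel":[0,0,-2],"twist":0},{"travel":[0,0,0],"twist":0}]' 3 5 && python3 -m crank '[{"travel":[0,0,0],"twist":0},{"travel":[0,0,0],"twist":0},{"travel":[0,0,-1],"twist":0},{"travel":[0,0,1],"twist":0},{"travel":[0,0,-1],"twist":0},{"travel":[0,0,1],"twist":0},{"travel":[0,0,0],"twist":0}]' - 3; python3 tilt.py; python3 plan.py 581 -107 50 -15.4
```

```text
time_s: 24.35
eef_pos: [582.4, -106.1, 12.4]
eef_rot: [[0.964, -0.265, -0.001], [-0.265, -0.964, 0.0], [-0.001, -0.0, -1.0]]
ft_force: [-0.2, 0.9, 1.1]
gripper_width: 0.736
time_s: 25.48
eef_pos: [583.2, -106.5, 59.4]
eef_rot: [[0.964, -0.266, 0.003], [-0.266, -0.964, -0.001], [0.004, 0.0, -1.0]]
ft_force: [-0.2, -0.4, -1.1]
gripper_width: 0.458
time_s: 26.35
eef_pos: [581.9, -106.0, 56.6]
eef_rot: [[0.964, -0.266, -0.002], [-0.266, -0.964, 0.001], [-0.002, -0.0, -1.0]]
ft_force: [-0.3, 0.5, -1.3]
gripper_width: 0.454
ty -40 n 77 z [38.  38.6 40. ]
ty -36 n 759 z [39.1 40.6 42.3]
ty -32 n 849 z [41.7 43.9 45.6]
ty -28 n 815 z [45.7 47.3 49. ]
ty -24 n 851 z [49.1 50.8 52.3]
ty -20 n 888 z [52.5 54.1 55.7]
ty -16 n 926 z [55.9 57.5 59.2]
ty -12 n 971 z [59.3 60.9 62.5]
ty -8 n 1004 z [62.7 64.3 65.9]
ty -4 n 1047 z [66.1 67.7 69.3]
ty 0 n 475 z [67.9 69.1 70. ]
ty 4 n 242 z [62.9 64.7 66.6]
ty 8 n 241 z [57.8 59.8 61.8]
ty 12 n 176 z [53.5 55.1 56.7]
ty 16 n 60 z [51.6 52.2 52.6]
t 26.4 pos [ 582.1 -106.1   57. ] yaw -15.4 F [-0.3  0.7 -1.3] w 40.2
travel cm [-0.08  0.12  0.7 ] twist -0.0 q6~ 5 q [-0.38  0.64  1.42 -0.    1.08 -0.11]
```

40° so far; I shake it a bit more.

```bash
python3 -m crank '[{"travel":[0,0,-1.5],"twist":0},{"travel":[0,0,1.5],"twist":0},{"travel":[0,0,-1.5],"twist":0},{"travel":[0,0,1.5],"twist":0},{"travel":[0,0,-1.5],"twist":0},{"travel":[0,0,1.5],"twist":0},{"travel":[0,0,0],"twist":0}]' - 3; python3 tilt.py
```

```text
time_s: 27.28
eef_pos: [581.7, -105.9, 56.2]
eef_rot: [[0.964, -0.266, -0.002], [-0.266, -0.964, 0.001], [-0.003, -0.0, -1.0]]
ft_force: [-0.3, -0.5, -2.0]
gripper_width: 0.454
ty -32 n 720 z [31.3 33.4 35.5]
ty -28 n 796 z [35.9 38.1 40.3]
ty -24 n 834 z [40.8 43.  45.2]
ty -20 n 905 z [45.5 47.7 49.9]
ty -16 n 957 z [50.6 52.7 54.9]
ty -12 n 1027 z [55.3 57.5 59.6]
ty -8 n 1093 z [60.1 62.4 64.5]
ty -4 n 1055 z [64.8 66.8 68.5]
ty 0 n 447 z [65.6 67.1 68.2]
ty 4 n 389 z [62.3 63.5 64.8]
ty 8 n 341 z [58.8 60.2 61.5]
ty 12 n 310 z [55.6 56.8 58.2]
ty 16 n 183 z [53.2 54.2 55. ]
```

51°. Same lower-and-drag as before, a little longer.

```bash
python3 -m crank '[{"travel":[0,0,0.7],"twist":0},{"travel":[0,0,0.6],"twist":0},{"travel":[0,0,0.2],"twist":0},{"travel":[0,-0.5,0.05],"twist":0},{"travel":[0,-0.5,0],"twist":0},{"travel":[0,-0.5,0],"twist":0},{"travel":[0,-0.5,0.05],"twist":0},{"travel":[0,-0.5,0.1],"twist":0},{"travel":[0,-0.5,0.1],"twist":0},{"travel":[0,-0.4,0.1],"twist":0},{"travel":[0,0,0],"twist":0}]' - 3; python3 tilt.py; python3 plan.py 581 -107 50 -15.4
```

```text
time_s: 28.7
eef_pos: [591.5, -73.1, 38.3]
eef_rot: [[0.964, -0.266, -0.0], [-0.266, -0.964, 0.0], [-0.0, -0.0, -1.0]]
ft_force: [-0.3, -0.2, -2.5]
gripper_width: 0.452
ty -8 n 3045 z [ 8.7 31.6 48.3]
ty -4 n 759 z [49.1 49.8 50.6]
ty 0 n 749 z [49.1 49.8 50.6]
ty 4 n 715 z [49.2 49.9 50.6]
ty 8 n 688 z [49.2 49.9 50.6]
ty 12 n 341 z [49.  49.8 50.4]
t 28.8 pos [591.5 -73.3  38.4] yaw -15.4 F [-1.1 -0.6 -1.2] w 39.8
travel cm [-0.11  3.53 -1.16] twist -0.0 q6~ 5 q [-0.32  0.67  1.43  0.    1.05 -0.05]
```

Upright again; same tip-over arc, then release and rise.

```bash
python3 -m crank '[{"travel":[0,-0.4,0.05],"twist":0},{"travel":[0,-0.4,0.05],"twist":0},{"travel":[0,-0.4,0],"twist":0},{"travel":[0,-0.4,0.05],"twist":0},{"travel":[0,-0.77,0.17],"twist":0},{"travel":[0,-0.71,0.3],"twist":0},{"travel":[0,-0.66,0.4],"twist":0},{"travel":[0,-0.57,0.5],"twist":0},{"travel":[0,0,0],"twist":0}]' - 3; python3 tilt.py
```

```text
time_s: 29.88
eef_pos: [602.8, -31.3, 22.7]
eef_rot: [[0.964, -0.266, -0.001], [-0.266, -0.964, 0.0], [-0.001, -0.0, -1.0]]
ft_force: [0.7, 0.2, -0.6]
gripper_width: 0.452
ty -8 n 222 z [26.7 27.8 28.9]
ty -4 n 1263 z [28.7 31.3 34.1]
ty 0 n 1421 z [34.9 37.7 40.5]
ty 4 n 1148 z [41.  43.3 45.2]
ty 32 n 97 z [31.8 32.4 33.1]
ty 36 n 213 z [29.2 30.3 31.4]
```

```bash
python3 -m crank '[{"travel":[0,0,0.2],"twist":0},{"travel":[0,0,0],"twist":0},{"travel":[0,0,0],"twist":0},{"travel":[0,0,-3],"twist":0},{"travel":[0,2,-4],"twist":0},{"travel":[0,2,-2],"twist":0},{"travel":[0,0,0],"twist":0},{"travel":[0,0,0],"twist":0}]' 6.5; python3 w.py 26 w5;  python3 plan.py 602 -40 5 -15.4
python3 - <<'E'
from h import *
c=cam('top'); save('top2',c['img'][130:310,80:360],2.8)
E
```

```text
time_s: 30.92
eef_pos: [591.9, -69.8, 110.3]
eef_rot: [[0.964, -0.266, -0.001], [-0.266, -0.964, 0.001], [-0.002, -0.0, -1.0]]
ft_force: [-0.7, 0.5, -0.7]
gripper_width: 0.734
cam [611.  -4. 256.]
px [488. 230.] c [ 742.2 -131.2] size [35.1 40.8] long deg 164.7 z 59.1
px [263. 159.] c [600.1 -41.8] size [50.6 40.1] long deg 74.7 z 25.8
px [475. 131.] c [739.7 -60. ] size [23.6 63.1] long deg 152.5 z 81.3
px [123.  51.] c [534.7  56.3] size [191.9  33.9] long deg 5.7 z 19.5
px [87. 37.] c [515.4  62. ] size [ 17.6 109.6] long deg 176.3 z 29.9
px [69. 11.] c [513.1  74.3] size [16.5 92.4] long deg 164.6 z 23.3
t 31.0 pos [591.9 -69.6 110.1] yaw -15.4 F [-0.  -0.1  0.5] w 65.4
travel cm [ 0.21 -3.12 10.51] twist -0.0 q6~ 12 q [-0.32  0.58  1.35  0.    1.21 -0.05]
```

View pics/w5.png

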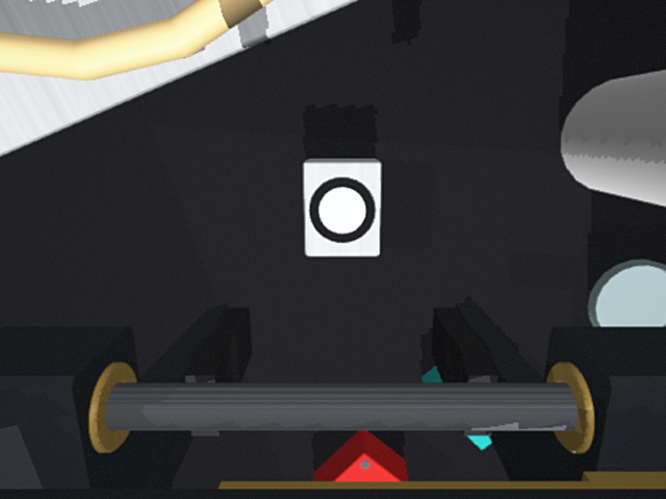

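View pics/top2.png

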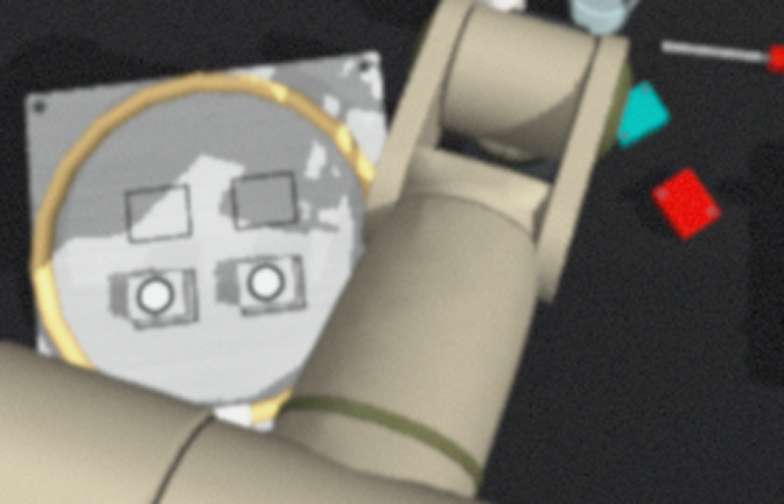

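Wrist view: the cell is flat with its window up at (342,207), measured at (600.1,−41.9). Top view: two cells are on the near spots and both far spots are free. The wash bottle would be close to the long side of the gripper body, so I twist 90° and grip across the 50 mm sides.

```bash
python3 -m crank '[{"travel":[0.05,-3.1,0],"twist":0},{"travel":[0,0,0],"twist":-10},{"travel":[0,0,0],"twist":-10},{"travel":[0,0,0],"twist":-10},{"travel":[0,0,0],"twist":-10},{"travel":[0,0,0],"twist":-10},{"travel":[0,0,0],"twist":-10},{"travel":[0,0,0],"twist":-10},{"travel":[0,0,0],"twist":-10},{"travel":[0,0,0],"twist":-10},{"travel":[0,0,0],"twist":0},{"travel":[0,0,0],"twist":0}]' 7.5; python3 plan.py 600.1 -42.3 5 74.6
python3 - <<'E'
from h import *
c=dict(np.load('pics/top0.npz')); print(ray(c,[[255,139],[293,136]],0).round())
E
```

```text
time_s: 32.52
eef_pos: [601.0, -40.3, 110.9]
eef_rot: [[0.269, 0.963, -0.001], [0.963, -0.269, 0.0], [0.0, -0.001, -1.0]]
ft_force: [-0.0, 0.1, 0.4]
gripper_width: 0.85
t 32.5 pos [601.  -40.3 110.9] yaw 74.4 F [-0.   0.1  0.4] w 74.9
travel cm [-0.21 -0.02 10.59] twist -0.2 q6~ -79 q [-0.26  0.59  1.34  0.    1.22 -1.56]
[[ 742.  -46.    0.]
 [ 748. -149.    0.]]
```

```bash
python3 -m crank '[{"travel":[-0.2,0,2],"twist":0},{"travel":[0,0,3],"twist":0},{"travel":[0,0,3],"twist":0},{"travel":[0,0,1.5],"twist":0},{"travel":[0,0,1.05],"twist":0},{"travel":[0,0,0],"twist":0}]' - 30 && python3 -m crank '[{"travel":[0,0,0],"twist":0},{"travel":[0,0,0],"twist":0},{"travel":[0,0,0],"twist":0},{"travel":[0,0,0],"twist":0},{"travel":[0,0,-3],"twist":0},{"travel":[0,0,-4],"twist":0},{"travel":[0,0,0],"twist":0}]' 3 30; python3 plan.py 575.8 169.6 75 95.9
```

```text
time_s: 33.28
eef_pos: [600.5, -42.6, 5.8]
eef_rot: [[0.267, 0.964, -0.0], [0.964, -0.267, 0.0], [-0.0, -0.0, -1.0]]
ft_force: [-0.4, 0.6, -0.1]
gripper_width: 0.85
time_s: 34.15
eef_pos: [601.6, -42.9, 78.3]
eef_rot: [[0.266, 0.964, 0.005], [0.964, -0.266, -0.001], [-0.0, 0.005, -1.0]]
ft_force: [0.7, -0.3, -2.4]
gripper_width: 0.561
t 34.1 pos [601.6 -42.9  78.3] yaw 74.6 F [ 0.7 -0.3 -2.4] w 49.4
travel cm [19.79 -8.14  0.28] twist -21.3 q6~ -79 q [-0.27  0.62  1.37 -0.    1.14 -1.57]
```

```bash
python3 -m crank '[{"travel":[3.3,-1.36,0],"twist":0},{"travel":[3.3,-1.36,0],"twist":0},{"travel":[3.3,-1.36,0],"twist":0},{"travel":[3.3,-1.36,0],"twist":0},{"travel":[3.3,-1.36,0],"twist":0},{"travel":[3.3,-1.34,0],"twist":0},{"travel":[0,0,0],"twist":-10.65},{"travel":[0,0,0],"twist":-10.65},{"travel":[0,0,0],"twist":0},{"travel":[0,0,0],"twist":0}]'; python3 plan.py 575.8 169.6 14 95.9
```

```text
time_s: 35.4
eef_pos: [574.4, 169.8, 75.1]
eef_rot: [[-0.098, 0.995, -0.001], [0.995, 0.098, -0.0], [0.0, -0.001, -1.0]]
ft_force: [1.6, 0.3, -1.2]
gripper_width: 0.563
t 35.4 pos [574.4 169.8  75.1] yaw 95.6 F [ 1.6  0.3 -1.2] w 49.6
travel cm [-0.03  0.14  6.11] twist -0.3 q6~ -79 q [ 0.09  0.62  1.38 -0.    1.14 -1.58]
```

```bash
python3 -m crank '[{"travel":[-0.03,0.14,2],"twist":0},{"travel":[0,0,2],"twist":0},{"travel":[0,0,1],"twist":0},{"travel":[0,0,0.7],"twist":0},{"travel":[0,0,0.45],"twist":0},{"travel":[0,0,0],"twist":0},{"travel":[0,0,0],"twist":0}]' && python3 -m crank '[{"travel":[0,0,0],"twist":0},{"travel":[0,0,0],"twist":0},{"travel":[0,0,-2],"twist":0},{"travel":[0,0,-4],"twist":0},{"travel":[0,0,-5],"twist":0},{"travel":[0,0,-3],"twist":0},{"travel":[0,0,0],"twist":0}]' 7.5; python3 plan.py 450 -230 190 95.9
python3 - <<'E'
from h import *
# dial and set mark from initial top image, from crop0 pixel coords /4.4 + (250,165)
c=dict(np.load('pics/top0.npz')); px=lambda a:np.array(a)/4.4+[250,165]
print('disc edge circle ctr(z~60)',ray(c,px([[640,362]]),48)[0].round(1),'mark',ray(c,px([[692,423]]),47)[0].round(1))
print('line ends z92',ray(c,px([[663,362],[685,325]]),92).round(1))
print('knob z106',ray(c,px([[664,157]]),107)[0].round(1))
c=dict(np.load('pics/scene0.npz'))
E
```

```text
time_s: 36.28
eef_pos: [576.3, 169.8, 14.6]
eef_rot: [[-0.102, 0.995, 0.001], [0.995, 0.102, 0.0], [-0.0, 0.001, -1.0]]
ft_force: [0.1, -0.5, -1.6]
gripper_width: 0.563
time_s: 37.15
eef_pos: [577.0, 169.9, 156.6]
eef_rot: [[-0.102, 0.995, 0.005], [0.995, 0.102, 0.0], [-0.0, 0.005, -1.0]]
ft_force: [-0.9, -0.1, -0.4]
gripper_width: 0.851
t 37.1 pos [577.  169.9 156.6] yaw 95.9 F [-0.9 -0.1 -0.4] w 75.0
travel cm [-38.48 -16.7   -3.42] twist -0.0 q6~ -123 q [ 0.09  0.53  1.28 -0.    1.32 -1.58]
disc edge circle ctr(z~60) [ 443.5 -385.8   48. ] mark [ 409.6 -412.    47. ]
line ends z92 [[ 441.3 -384.9   92. ]
 [ 460.7 -398.1   92. ]]
knob z106 [ 549.4 -389.4  107. ]
```

```bash
python3 -m crank '[{"travel":[-4.49,-1.6,-0.4],"twist":0},{"travel":[-4.49,-1.6,-0.4],"twist":0},{"travel":[-4.49,-1.6,-0.4],"twist":0},{"travel":[-4.49,-1.6,-0.4],"twist":0},{"travel":[-4.49,-1.6,-0.4],"twist":0},{"travel":[-4.49,-1.6,-0.4],"twist":0},{"travel":[-4.49,-1.6,-0.4],"twist":0},{"travel":[-4.49,-1.6,-0.4],"twist":0},{"travel":[-4.49,-1.6,-0.4],"twist":0},{"travel":[-4.49,-1.6,-0.4],"twist":0},{"travel":[-4.49,-1.6,-0.4],"twist":0},{"travel":[-4.49,-1.6,-0.4],"twist":0}]' && python3 -m crank '[{"travel":[0,0,0],"twist":10},{"travel":[0,0,0],"twist":10},{"travel":[0,0,0],"twist":10},{"travel":[0,0,0],"twist":9.9},{"travel":[0,0,0],"twist":0},{"travel":[0,0,0],"twist":0}]'; python3 plan.py 441.5 -385.5 68 56
python3 - <<'E'
from h import *
c=cam('wrist'); np.savez('pics/dial.npz',**c); save('w6',c['img'],1.5)
t=cam('top'); np.savez('pics/topd.npz',**t)
# bezel rings: dark pixels on deck at cell-top height
g=cv2.cvtColor(t['img'],cv2.COLOR_RGB2GRAY); k=np.float32(t['img'][185:252,120:195]); save('top3',np.hstack([t['img'][180:257,115:200],t['img'][180:257,115:200]*0+np.clip(t['img'][180:257,115:200].astype(int),0,255).astype(np.uint8)]),4.5)
E
```

```text
time_s: 38.65
eef_pos: [439.3, -387.0, 200.7]
eef_rot: [[-0.102, 0.995, -0.002], [0.995, 0.102, 0.002], [0.002, -0.001, -1.0]]
ft_force: [0.4, 0.1, -0.5]
gripper_width: 0.851
time_s: 39.4
eef_pos: [440.1, -385.7, 201.5]
eef_rot: [[0.557, 0.831, -0.001], [0.831, -0.557, 0.001], [0.0, -0.001, -1.0]]
ft_force: [-0.4, -0.2, 1.1]
gripper_width: 0.85
t 39.4 pos [ 440.1 -385.7  201.5] yaw 56.2 F [-0.4 -0.2  1.1] w 74.9
travel cm [ 0.09  0.13 13.35] twist 0.2 q6~ -97 q [-0.92  0.47  1.26 -0.    1.41 -1.9 ]
```

View pics/w6.png

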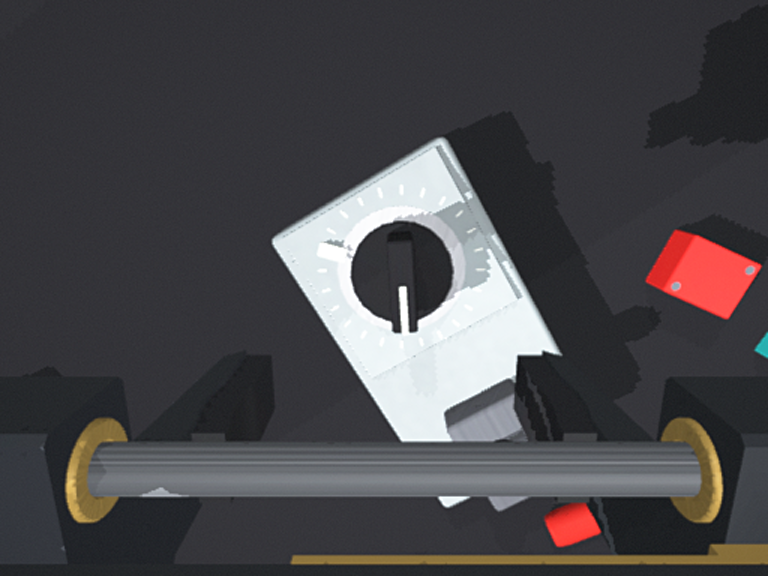

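View pics/top3.png

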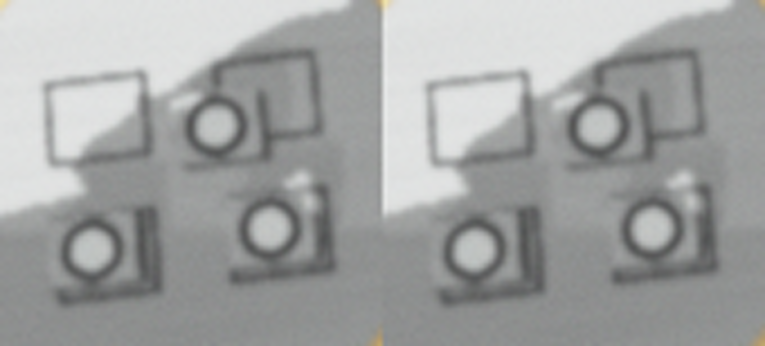

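Wrist view: the dial's line runs from the axis (402,278) to (404,332). The set mark is at (333,250). Top view: the two near cells sit in their outlines allowing for parallax, but the third cell (215,127) has been knocked off its spot. I measure all three by their bezels.

```bash
cat > bez.py <<'E'
from h import *
import sys
c=dict(np.load(sys.argv[1])) if len(sys.argv)>1 else cam('top')
g=cv2.cvtColor(c['img'],cv2.COLOR_RGB2GRAY); x0,y0=115,180
a=cv2.resize(g[y0:257,x0:200],None,fx=4,fy=4,interpolation=cv2.INTER_CUBIC)
b=cv2.adaptiveThreshold(a,255,cv2.ADAPTIVE_THRESH_MEAN_C,cv2.THRESH_BINARY_INV,61,12)
S=np.array([[485.9,260.8],[496,161.3],[565.1,269.1],[575.8,169.6]])
for k in cv2.findContours(b,cv2.RETR_CCOMP,cv2.CHAIN_APPROX_NONE)[0]:
    A=cv2.contourArea(k); per=cv2.arcLength(k,True)
    if A<800 or 4*np.pi*A/per**2<0.75: continue
    uv=(k[:,0]+0.5)/4-0.5+[x0,y0]; P=ray(c,uv,34)[:,:2]; (cx,cy),r=cv2.minEnclosingCircle(P.astype(np.float32))
    m=P.mean(0); d=np.hypot(*(S-m).T); i=d.argmin(); print('bezel/disc',m.round(1),'diam',round(2*r,1),'spot',i,'off',(m-S[i]).round(1))
E
python3 bez.py pics/topd.npz
python3 - <<'E'
from h import *
c=dict(np.load('pics/dial.npz')); R=lambda u,z:ray(c,np.array(u)/1.5,z)[:,:2]
ax=R([[402,272]],60)[0]; L=R([[403.5,290],[404.5,331]],92); mk=R([[333,250]],47)[0]
an=lambda v:np.degrees(np.arctan2(v[1],v[0])).round(1)
print('axis',ax,'line',L,an(L[1]-L[0]),'len',np.hypot(*(L[1]-L[0])),'mark',mk,np.hypot(*(mk-ax)),an(mk-ax), an(mk-L[0]))
E
```

```text
bezel/disc [486.2 261.4] diam 26.2 spot 0 off [0.3 0.6]
bezel/disc [496.5 161.1] diam 25.8 spot 1 off [ 0.5 -0.2]
bezel/disc [555.4 192.6] diam 25.4 spot 3 off [-20.4  23. ]
axis [ 441.50206899 -381.28050014] line [[ 443.30597947 -382.16106299]
 [ 462.27031937 -394.06414644]] -32.1 len 22.390390430936286 mark [ 410.26904696 -409.41300966] 42.03498254248925 -138.0 -140.5
```

Cells on spots 0 and 1 are within 0.7 mm. The third is 31 mm off, so it goes back on its spot before the dial is touched.

```bash
python3 -m crank '[{"travel":[4.54,-1.89,0.5],"twist":0},{"travel":[4.54,-1.89,0.5],"twist":0},{"travel":[4.54,-1.89,0.5],"twist":0},{"travel":[4.54,-1.89,0.5],"twist":0},{"travel":[4.54,-1.89,0.5],"twist":0},{"travel":[4.54,-1.89,0.5],"twist":0},{"travel":[4.54,-1.89,0.5],"twist":0},{"travel":[4.54,-1.89,0.5],"twist":0},{"travel":[4.54,-1.89,0.5],"twist":0},{"travel":[4.54,-1.89,0.5],"twist":0},{"travel":[4.54,-1.89,0.5],"twist":0},{"travel":[4.54,-1.89,0.5],"twist":0}]' && python3 -m crank '[{"travel":[0,0,0],"twist":-10},{"travel":[0,0,0],"twist":-10},{"travel":[0,0,0],"twist":-10},{"travel":[0,0,0],"twist":-9.7},{"travel":[0,0,0],"twist":0},{"travel":[0,0,0],"twist":0}]'; python3 plan.py 555.4 192.6 14 95.9
python3 - <<'E'
from h import *
c=cam('wrist'); np.savez('pics/w7.npz',**c); save('w7',c['img'],1.4)
E
```

```text
time_s: 41.0
eef_pos: [557.4, 194.3, 142.2]
eef_rot: [[0.558, 0.83, 0.0], [0.83, -0.558, -0.0], [0.0, 0.0, -1.0]]
ft_force: [-0.5, -0.9, -0.1]
gripper_width: 0.854
time_s: 41.75
eef_pos: [557.2, 192.6, 142.3]
eef_rot: [[-0.096, 0.995, -0.0], [0.995, 0.096, 0.0], [0.0, -0.0, -1.0]]
ft_force: [-0.3, -0.4, -0.6]
gripper_width: 0.85
t 41.8 pos [557.2 192.6 142.3] yaw 95.5 F [-0.3 -0.4 -0.6] w 74.9
travel cm [ 0.02 -0.18 12.83] twist -0.4 q6~ -77 q [ 0.13  0.53  1.34  0.    1.28 -1.53]
```

View pics/w7.png

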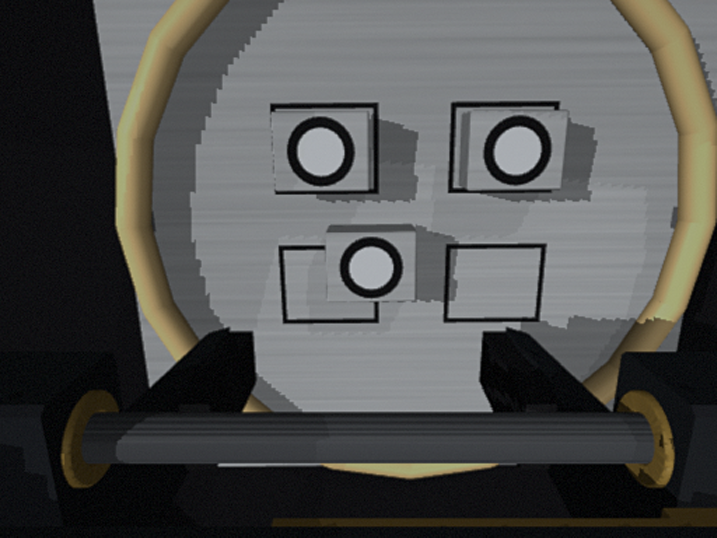

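The wrist view shows the displaced cell square to the outlines, window up: face corners (326,231), (415,231), (414,301), (326,300). The empty outlines are on either side of it.

```bash
python3 - <<'E'
from h import *
c=dict(np.load('pics/w7.npz')); P=ray(c,np.array([[326,231],[415,231],[414,301],[326,300]])/1.4,34)[:,:2]
print(P.round(1),P.mean(0).round(1),np.degrees(np.arctan2(*(P[1]-P[0])[::-1])).round(1),ray(c,np.array([[371,267]])/1.4,34)[0].round(1))
S=ray(c,np.array([[281,246],[378,244],[380,322],[285,323]])/1.4,8)[:,:2]; print('spot',S.mean(0).round(1))
E
python3 -m crank '[{"travel":[0.02,-0.18,2],"twist":-0.4},{"travel":[0,0,3],"twist":0},{"travel":[0,0,3],"twist":0},{"travel":[0,0,3],"twist":0},{"travel":[0,0,0],"twist":0}]'; python3 plan.py 555.4 192.6 14 95.9
```

```text
[[537.5 167.8]
 [532.8 215.3]
 [572.2 219.7]
 [576.4 170.7]] [554.7 193.4] 95.6 [555.  193.8  34. ]
spot [575.3 171.5]
time_s: 42.42
eef_pos: [554.4, 192.4, 30.8]
eef_rot: [[-0.104, 0.995, -0.004], [0.995, 0.104, -0.001], [-0.0, -0.004, -1.0]]
ft_force: [-0.1, -0.4, 0.5]
gripper_width: 0.852
t 42.4 pos [554.4 192.4  30.8] yaw 96.0 F [-0.1 -0.4  0.5] w 75.0
travel cm [0.01 0.11 1.67] twist 0.1 q6~ -77 q [ 0.13  0.67  1.46 -0.    1.02 -1.54]
```

```bash
python3 -m crank '[{"travel":[0.05,0.05,1.6],"twist":0},{"travel":[0,0,0],"twist":0}]' - 30 && python3 -m crank '[{"travel":[0,0,0],"twist":0},{"travel":[0,0,0],"twist":0},{"travel":[0,0,0],"twist":0},{"travel":[0,0,0],"twist":0},{"travel":[0,0,-1],"twist":0},{"travel":[0,0,-2],"twist":0},{"travel":[0,0,0],"twist":0}]' 3 30; python3 plan.py 575.8 169.8 14 95.9
```

```text
time_s: 42.68
eef_pos: [555.7, 193.2, 16.0]
eef_rot: [[-0.105, 0.994, -0.001], [0.994, 0.105, -0.0], [0.0, -0.001, -1.0]]
ft_force: [0.0, -0.0, 0.7]
gripper_width: 0.851
time_s: 43.55
eef_pos: [556.5, 193.2, 47.7]
eef_rot: [[-0.106, 0.994, 0.003], [0.994, 0.106, 0.0], [0.0, 0.003, -1.0]]
ft_force: [0.2, 0.8, -2.3]
gripper_width: 0.565
t 43.5 pos [556.5 193.2  47.7] yaw 96.1 F [ 0.2  0.8 -2.3] w 49.8
travel cm [-2.54  1.66  3.37] twist 0.2 q6~ -79 q [ 0.13  0.64  1.44 -0.    1.05 -1.54]
```

```bash
python3 -m crank '[{"travel":[-1.25,0.85,0],"twist":0},{"travel":[-1.25,0.85,0],"twist":0.2},{"travel":[0,0,1.5],"twist":0},{"travel":[0,0,1.2],"twist":0},{"travel":[0,0,0.6],"twist":0},{"travel":[0,0,0],"twist":0},{"travel":[0,0,0],"twist":0}]' && python3 plan.py 575.8 169.8 14 95.9 && python3 -m crank '[{"travel":[0,0,0],"twist":0},{"travel":[0,0,0],"twist":0},{"travel":[0,0,-2],"twist":0},{"travel":[0,0,-4],"twist":0},{"travel":[0,0,-6],"twist":0},{"travel":[0,0,-6],"twist":0},{"travel":[0,0,0],"twist":0}]' 7.5; python3 plan.py 442 -384 200 56
```

```text
time_s: 44.42
eef_pos: [575.4, 170.0, 15.3]
eef_rot: [[-0.103, 0.995, 0.002], [0.995, 0.103, -0.001], [-0.001, 0.001, -1.0]]
ft_force: [-7.5, -5.0, 23.2]
gripper_width: 0.568
t 44.4 pos [575.4 170.   15.3] yaw 95.9 F [-7.5 -5.  23.2] w 50.0
travel cm [-0.02  0.04  0.13] twist 0.0 q6~ -79 q [ 0.09  0.7   1.43 -0.    1.   -1.58]
time_s: 45.3
eef_pos: [576.9, 170.5, 197.4]
eef_rot: [[-0.103, 0.995, 0.008], [0.995, 0.103, 0.001], [-0.0, 0.008, -1.0]]
ft_force: [-0.6, -0.8, -0.2]
gripper_width: 0.853
t 45.3 pos [576.9 170.5 197.4] yaw 95.9 F [-0.6 -0.8 -0.2] w 75.1
travel cm [-53.78 -19.1   -0.42] twist 39.9 q6~ -97 q [ 0.09  0.5   1.22  0.    1.41 -1.58]
```

```bash
python3 -m crank '[{"travel":[-4.48,-1.6,0],"twist":0},{"travel":[-4.48,-1.6,0],"twist":0},{"travel":[-4.48,-1.6,0],"twist":0},{"travel":[-4.48,-1.6,0],"twist":0},{"travel":[-4.48,-1.6,0],"twist":0},{"travel":[-4.48,-1.6,0],"twist":0},{"travel":[-4.48,-1.6,0],"twist":0},{"travel":[-4.48,-1.6,0],"twist":0},{"travel":[-4.48,-1.6,0],"twist":0},{"travel":[-4.48,-1.6,0],"twist":0},{"travel":[-4.48,-1.6,0],"twist":0},{"travel":[-4.48,-1.6,0],"twist":0}]' 5 && python3 -m crank '[{"travel":[0,0,0],"twist":10},{"travel":[0,0,0],"twist":10},{"travel":[0,0,0],"twist":10},{"travel":[0,0,0],"twist":9.0},{"travel":[0,0,0],"twist":0},{"travel":[0,0,0],"twist":0}]'; python3 bez.py; python3 plan.py 442 -383.3 68 57
```

```text
time_s: 46.8
eef_pos: [438.5, -385.4, 191.5]
eef_rot: [[-0.102, 0.995, -0.002], [0.995, 0.102, 0.002], [0.003, -0.001, -1.0]]
ft_force: [0.2, 0.7, -0.7]
gripper_width: 0.57
time_s: 47.55
eef_pos: [439.2, -384.1, 192.4]
eef_rot: [[0.544, 0.839, -0.001], [0.839, -0.544, 0.001], [0.0, -0.001, -1.0]]
ft_force: [0.2, 0.2, -0.0]
gripper_width: 0.57
bezel/disc [486.3 261.4] diam 26.0 spot 0 off [0.4 0.6]
bezel/disc [496.5 161.1] diam 26.0 spot 1 off [ 0.5 -0.2]
bezel/disc [573.9 168. ] diam 26.9 spot 3 off [-1.9 -1.6]
t 47.6 pos [ 439.2 -384.2  192.7] yaw 57.0 F [ 1.2 -0.5 -0.6] w 49.9
travel cm [ 0.22  0.2  12.47] twist 0.0 q6~ -98 q [-0.92  0.47  1.28 -0.    1.39 -1.92]
```

All three cells are within 2.5 mm of their spots. Now the dial: the line is at about −33° and the mark at about −139°, so the clockwise turn is about 106°, and the tool yaw should end near −49°.

```bash
python3 -m crank '[{"travel":[0.24,0.1,3],"twist":0},{"travel":[0,0,4],"twist":0},{"travel":[0,0,3],"twist":0},{"travel":[0,0,1.4],"twist":0},{"travel":[0,0,1],"twist":0},{"travel":[0,0,0],"twist":0}]' 4 20 && python3 -m crank '[{"travel":[0,0,0],"twist":0},{"travel":[0,0,0],"twist":0},{"travel":[0,0,0],"twist":0},{"travel":[0,0,0],"twist":0},{"travel":[0,0,0],"twist":0}]' 0.5 20; python3 plan.py 441 -382.7 68 -49
```

```text
time_s: 48.35
eef_pos: [441.5, -382.9, 69.5]
eef_rot: [[0.546, 0.838, 0.0], [0.838, -0.546, -0.0], [-0.0, 0.0, -1.0]]
ft_force: [-0.8, 0.9, -0.0]
gripper_width: 0.452
time_s: 48.98
eef_pos: [442.5, -382.1, 70.0]
eef_rot: [[0.546, 0.838, 0.002], [0.838, -0.546, 0.001], [0.002, 0.002, -1.0]]
ft_force: [4.6, 5.3, 2.5]
gripper_width: 0.16
t 49.0 pos [ 442.5 -382.1   70. ] yaw 56.9 F [4.6 5.3 2.5] w 14.1
travel cm [-0.14 -0.09  0.2 ] twist -74.1 q6~ -172 q [-0.92  0.61  1.43  0.    1.1  -1.91]
```

```bash
python3 -m crank '[{"travel":[0.1,0,0],"twist":5},{"travel":[0,0,0],"twist":10},{"travel":[0,0,0],"twist":10},{"travel":[0,0,0],"twist":10},{"travel":[0,0,0],"twist":10},{"travel":[0,0,0],"twist":10},{"travel":[0,0,0],"twist":10},{"travel":[0,0,0],"twist":10},{"travel":[0,0,0],"twist":10},{"travel":[0,0,0],"twist":10},{"travel":[0,0,0],"twist":8},{"travel":[0,0,0],"twist":3}]' && python3 -m crank '[{"travel":[0,0,0],"twist":0},{"travel":[0,0,0],"twist":0}]'; python3 plan.py 441 -382.7 68 -49
```

```text
time_s: 50.48
eef_pos: [441.5, -382.1, 69.9]
eef_rot: [[0.652, -0.758, -0.001], [-0.758, -0.652, -0.0], [-0.0, 0.001, -1.0]]
ft_force: [-4.8, 0.7, 3.5]
gripper_width: 0.155
time_s: 50.72
eef_pos: [441.6, -382.1, 69.9]
eef_rot: [[0.655, -0.755, -0.001], [-0.755, -0.655, -0.0], [-0.0, 0.001, -1.0]]
ft_force: [-4.4, 1.1, 6.2]
gripper_width: 0.157
t 50.7 pos [ 441.6 -382.1   69.9] yaw -49.1 F [-4.4  1.1  6.2] w 13.8
travel cm [0.01 0.08 0.19] twist -0.1 q6~ 8 q [-0.92  0.61  1.44 -0.    1.1  -0.06]
```

```bash
python3 -m crank '[{"travel":[0,0,0],"twist":0},{"travel":[0,0,0],"twist":0},{"travel":[0,0,0],"twist":0},{"travel":[0,0,-3],"twist":0},{"travel":[0,0,-4],"twist":0},{"travel":[0,0,-5],"twist":0},{"travel":[0,0,-1],"twist":0},{"travel":[0,0,0],"twist":0}]' 5
python3 - <<'E'
from h import *
c=cam('wrist'); np.savez('pics/w8.npz',**c); save('w8',c['img'],1.5)
E
python3 plan.py 549 -389 150 -3.7
```

```text
time_s: 51.72
eef_pos: [442.0, -381.9, 199.2]
eef_rot: [[0.654, -0.756, 0.0], [-0.756, -0.654, -0.0], [0.0, -0.0, -1.0]]
ft_force: [-0.4, 0.3, 0.4]
gripper_width: 0.571
t 51.8 pos [ 441.7 -381.6  198.1] yaw -49.1 F [-0.7 -0.1 -1.5] w 50.1
travel cm [ 7.59 -7.63  4.8 ] twist -45.4 q6~ -32 q [-0.92  0.47  1.27  0.    1.4  -0.06]
```

View pics/w8.png

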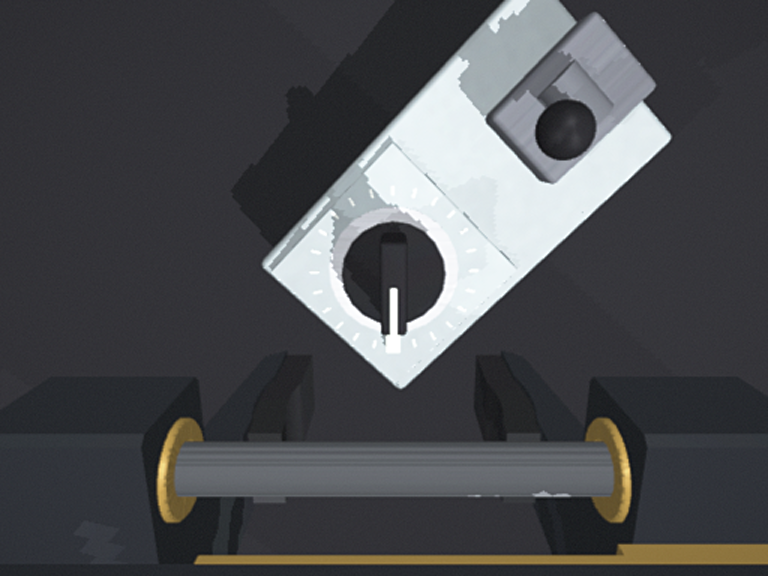

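The dial's line (393,290)–(394,334) points straight at the set mark (393,344). The lever knob is at (566,129), leaning to the robot side (off). I get its position next.

```bash
python3 - <<'E'
from h import *
c=dict(np.load('pics/w8.npz')); P=lambda u,z:ray(c,np.array(u)/1.5,z)[:,:2]
k=P([[566,129]],106.5)[0]; print('knob',k.round(1)); a=P([[393,272]],60)[0]; print('axis',a.round(1))
b=P([[488,122],[593,12],[656,88],[550,182]],70); print('block',b.round(1),b.mean(0).round(1))
E
python3 -m crank '[{"travel":[0,0,0],"twist":9},{"travel":[0,0,0],"twist":9},{"travel":[0,0,0],"twist":9},{"travel":[0,0,0],"twist":9},{"travel":[0,0,0],"twist":8.6},{"travel":[0,0,0],"twist":0},{"travel":[0,0,0],"twist":0}]' 0 20;python3 plan.py 512 -388 94 -93.7
```

```text
knob [ 551.  -389.3]
axis [ 443.5 -381.2]
block [[ 536.1 -364.9]
 [ 605.6 -368.2]
 [ 602.8 -417.1]
 [ 535.8 -410.1]] [ 570. -390.]
time_s: 52.65
eef_pos: [441.8, -381.8, 198.4]
eef_rot: [[-0.062, -0.998, -0.001], [-0.998, 0.062, 0.001], [-0.001, 0.001, -1.0]]
ft_force: [-0.5, 0.0, 0.2]
gripper_width: 0.005
t 52.6 pos [ 441.8 -381.8  198.4] yaw -93.6 F [-0.5  0.   0.2] w 0.4
travel cm [ 0.2  -7.06 10.43] twist 0.1 q6~ 57 q [-0.92  0.47  1.27 -0.    1.4   0.72]
```

```bash
python3 -m crank '[{"travel":[0.1,-3.3,0],"twist":0},{"travel":[0.1,-3.3,3],"twist":0},{"travel":[0,0,4],"twist":0},{"travel":[0,0,3],"twist":0},{"travel":[0,0,0],"twist":0}]' && python3 -m crank '[{"travel":[0,-1,0],"twist":0},{"travel":[0,-1,0],"twist":0},{"travel":[0,-1,0],"twist":0},{"travel":[0,-1,0],"twist":0},{"travel":[0,-1,0],"twist":0},{"travel":[0,0,0],"twist":0}]'; python3 plan.py 572 -390 97 -93.7
```

```text
time_s: 53.28
eef_pos: [506.9, -387.4, 97.0]
eef_rot: [[-0.064, -0.998, -0.003], [-0.998, 0.064, 0.004], [-0.004, 0.004, -1.0]]
ft_force: [1.0, -0.6, -0.3]
gripper_width: 0.001
time_s: 54.02
eef_pos: [558.5, -391.5, 99.0]
eef_rot: [[-0.065, -0.998, 0.001], [-0.998, 0.065, -0.0], [0.0, -0.001, -1.0]]
ft_force: [-0.3, -0.7, -0.6]
gripper_width: 0.005
t 54.0 pos [ 558.5 -391.5   99. ] yaw -93.7 F [-0.3 -0.7 -0.6] w 0.4
travel cm [-0.24 -1.34  0.2 ] twist -0.0 q6~ 59 q [-0.78  0.72  1.09  0.    1.33  0.85]
```

```bash
for i in 1 ; do python3 -m crank '[{"travel":[-0.05,-0.5,0.05],"twist":0},{"travel":[0,-0.5,0.1],"twist":0},{"travel":[0,-0.3,0],"twist":0},{"travel":[0,0,0],"twist":0}]'; done; python3 plan.py 575 -391 97 -93.7
```

```text
time_s: 54.52
eef_pos: [570.8, -391.9, 97.6]
eef_rot: [[-0.065, -0.998, 0.0], [-0.998, 0.065, 0.0], [-0.0, -0.0, -1.0]]
ft_force: [-0.4, -0.0, -0.5]
gripper_width: 0.005
t 54.5 pos [ 570.8 -391.9   97.6] yaw -93.7 F [-0.4 -0.  -0.5] w 0.5
travel cm [-0.11 -0.42  0.06] twist -0.0 q6~ 59 q [-0.77  0.74  1.05  0.    1.35  0.86]
```

```bash
python3 -m crank '[{"travel":[0,-0.3,0],"twist":0},{"travel":[0,-0.2,0],"twist":0},{"travel":[0,0,0],"twist":0}]'
python3 - <<'E'
from h import *
c=cam('scene'); u,v=(c['camera_from_world']@[585,-391,105,1])[:2]/(c['camera_from_world']@[585,-391,105,1])[2]*c['f']+[c['cx'],c['cy']]
print(u,v); u,v=int(u),int(v); save('s3',c['img'][max(v-50,0):v+50,max(u-65,0):u+65],6)
E
```

```text
time_s: 54.9
eef_pos: [572.0, -391.9, 97.5]
eef_rot: [[-0.066, -0.998, -0.009], [-0.998, 0.066, 0.003], [-0.002, 0.009, -1.0]]
ft_force: [-19.9, 3.1, 5.6]
gripper_width: 0.003
123.43724398191014 238.0206163552216
```

View pics/s3.png

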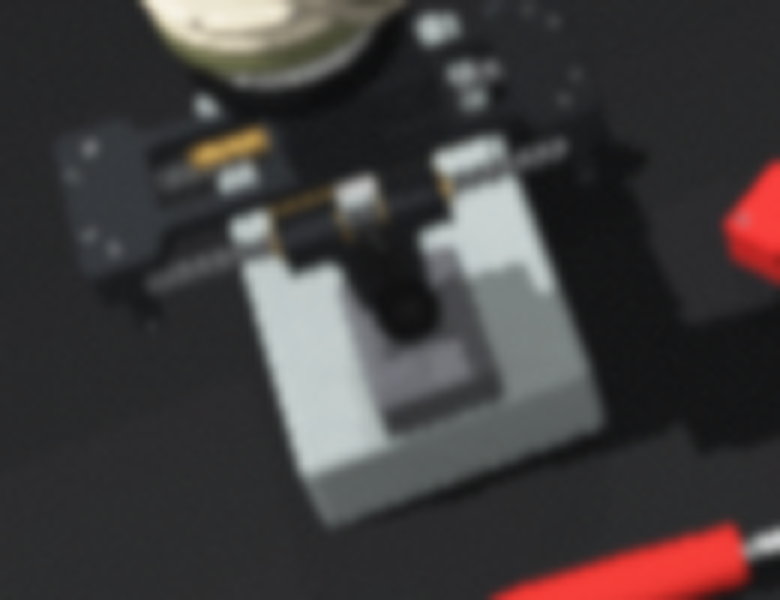

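The knob (410,300) is on the far side, with 20 N reaction at the expected stop position. Back off, rise, retreat, then final check.

```bash
python3 -m crank '[{"travel":[0,1.5,0],"twist":0},{"travel":[0,2,0],"twist":0},{"travel":[0,2,0],"twist":0},{"travel":[0,0,-4],"twist":0},{"travel":[0,0,-4],"twist":0},{"travel":[0,3,-4],"twist":0},{"travel":[0,4,-2],"twist":0},{"travel":[0,4,0],"twist":0},{"travel":[0,4,0],"twist":0},{"travel":[0,0,0],"twist":0},{"travel":[0,0,0],"twist":0}]'; python3 bez.py
python3 - <<'E'
from h import *
t=cam('top'); w=cam('scene'); np.savez('pics/topf.npz',**t); a=cv2.resize(t['img'][165:285,340:430],(450,600)); b=cv2.resize(t['img'][175:260,110:205],(350,313)); d=cv2.resize(w['img'][180:280,80:180],(350,287))
save('fin',np.hstack([a,np.vstack([b,d])]),1)
E
```

```text
time_s: 56.32
eef_pos: [371.7, -379.1, 238.2]
eef_rot: [[-0.065, -0.998, 0.001], [-0.998, 0.065, -0.001], [0.001, -0.001, -1.0]]
ft_force: [-0.3, 0.4, -0.1]
gripper_width: 0.007
bezel/disc [496.6 161. ] diam 25.9 spot 1 off [ 0.6 -0.3]
bezel/disc [486.2 261.4] diam 26.1 spot 0 off [0.3 0.6]
bezel/disc [573.6 168.2] diam 26.9 spot 3 off [-2.2 -1.4]
```

View pics/fin.png

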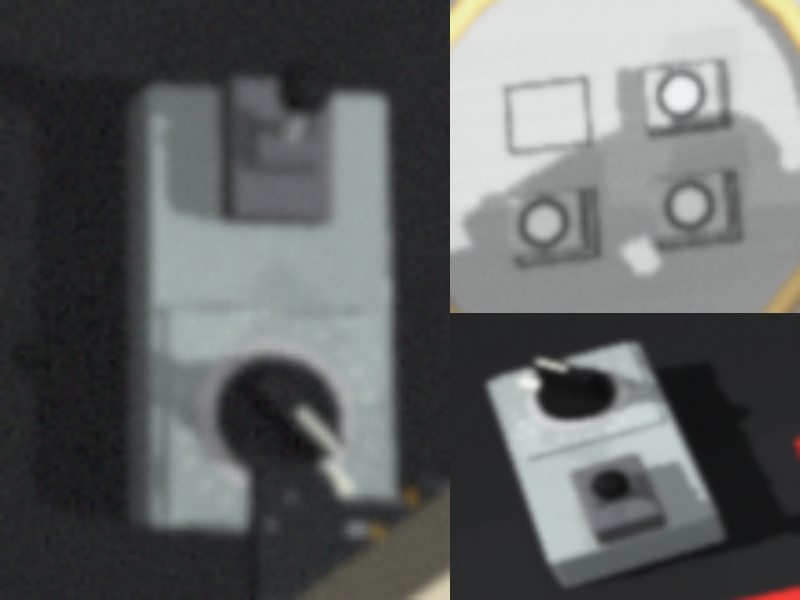

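Run:
```python
from h import *
c=dict(np.load('pics/topf.npz')); g=cv2.cvtColor(c['img'],cv2.COLOR_RGB2GRAY)
print('knob',ray(c,[[340+303/5-.4,165+90/5-.4]],106.5)[0].round(1))
P=lambda x,y,z:ray(c,[[340+x/5-.4,165+y/5-.4]],z)[0][:2]
a,b,m=P(299,407,92),P(341,454,92),P(340,480,47); an=lambda v:np.degrees(np.arctan2(v[1],v[0])).round(1)
print('line',an(b-a),'mark from axis',an(m-np.array([442.5,-382.5])),a,b,m)
```

```text
knob [ 592.9 -391.4  106.5]
line -141.3 mark from axis -136.1 [ 444.34299448 -382.18468824] [ 422.22840401 -399.90584062] [ 410.91293283 -412.91694753]
```

Run:
```python
from h import *
c=dict(np.load('pics/w8.npz')); h=cv2.cvtColor(c['img'],cv2.COLOR_RGB2HSV); P=lambda u,z:ray(c,np.array(u)/1.5,z)[:,:2]
an=lambda v:np.degrees(np.arctan2(v[1],v[0])).round(1)
a,b=P([[393,290],[394,333]],92); m=P([[393,344]],47)[0]; disc=P([[393.5,272]],60)[0]
print(a,b,an(b-a),'axis from line end',b-25*(b-a)/np.hypot(*(b-a)),'disc',disc,'mark',m,an(m-disc))
```

```text
[ 442.13328624 -382.44095764] [ 424.88351454 -398.09671524] -137.8 axis from line end [ 443.39581999 -381.29509189] disc [ 443.72776069 -381.4339883 ] mark [ 406.64655698 -413.22498805] -139.4
```

The line is at −137.8° and the mark at −139.4°, so they agree within 2° (7° allowed). The lever knob has moved 42 mm, which is fully on. Handing in.

```bash
python3 -c "
from bench import robot; print(robot.close_job())"
```

```text
the job is handed in; nothing more can be done
None
```

I loaded all three cells on the bench, set the timer dial, threw the lamp lever on and handed the job in. No verdict was reported.

- **Cells:** Two had arrived window down. I turned each over by letting it swing in a light end grip, standing it on the bench and tipping it over. The third cell was knocked about 31 mm off its spot during the run, so I put it back before touching the dial. The last top view put the three cells 0.7, 0.7 and 2.6 mm from their spot centres, windows up. The third cell's squareness was measured only before that second placing.
- **Dial:** I turned it clockwise about 106°. In the close wrist view, the line and the set mark agree within 1.6°. The final top view, partly hidden by the gripper, suggested about 5°. Both are inside the 7° allowed.
- **Lever:** It was pushed to its stop with about 20 N. The knob then measured 42 mm from where it started, against 43 mm expected for fully on.
- **Everything else:** I did not touch the beaker, wash bottle, screwdriver or look-alikes, but I did not re-measure them at the end. Placing a cell on the deck for the second time pressed down with about 23 N, and there was no sign of contact with the lamp ring.

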